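# Lay a boiled-egg breakfast on the board

## Robot

A 6-joint arm with a two-finger parallel gripper is mounted at the origin on a cart in front of the work surface, level with it; the furniture and walls round the work are solid. World frame = base frame: x ahead of the robot, y to its left, z up, the work surface at z = 0. Lengths are in m, angles in rad, forces in N, time in s.
With the tool pointing down it reaches from about 0.425 to 0.925 m from the base axis. Payload 12.5 kg.
Tool frame: the origin (TCP) lies on the mounting face of the last link; the fingertips stand ahead of it and the grasp point (between the pads) lies 155 mm ahead of it (bot.finger_overhang is the z of the fingertips in the tool frame, in m); z points along the fingers, y is the line along which they close (so a half turn about z gives the same grasp; the last joint's range is limited). The gripper opens to 85 mm and grips with 20 to 120 N. Pads are 22 mm wide; open, the fingers measure 114 mm over their backs; the gripper's body (76 mm by 85 mm) begins 54 mm behind the grasp point. The pads swing forward as they close: fully open they stand 13 mm farther back than shut.
Start: joints at [1.1, 0.491, 1.559, -0, 1.092, -0.106], TCP at [0.223, 0.584, 0.405] pointing down, gripper open.
Joint ranges: [-3.1, 3.1], [-0.84, 2.19], [0.05, 2.79], [-1.13, 4.28], [0.06, 2.93], [-2.69, 2.69]. Speed limits (rad/s): [2.22, 2.22, 2.79, 3.14, 3.14, 3.14].

## Interface

Orientations are given as a unit quaternion [x, y, z, w].
In Python, from plant import bot, imaging gives the robot as it stands.
- The arm moves only by the tool servo_tool, never from a script. Its argument "steps" is a list of rows, each a list of 6 numbers: the shift along the world's x, y, z normalised to -1 to 1, where 1 is 600 mm, then the turn, a rotation vector about the world's x, y, z normalised to -1 to 1, where 1 is pi/4 rad. In form: [[dx, dy, dz, rx, ry, rz], ...]. A call has 1 to 5 rows; each row is the pose to reach, as a shift and turn from the pose commanded when the call began; what a row does not reach only later rows make up. A row lasts 1/10 s, in which the tool goes at most 50 mm and 8.59 degrees, less where a joint would pass 70% of its speed; a pose out of reach is approached as far as the arm can. A call with a number of a shift or a turn outside -1 to 1 is refused whole. A call with a gripper value outside its range is refused whole. "fingers" is the opening, from -1 (shut) to 1 (fully open), set as the call begins (left out, the last holds). The fingers move at their own pace and stop on an object; the grip force is fixed at half the most. Time passes only in rows, so rows that repeat a pose let the fingers close. It gives the time, the measured TCP pose, the force, the opening and the grip force at its end, in the units of the state.
- bot.get_state(): the state, without advancing time (a new reading comes with each control period).
- imaging.camera(name): name is "side" or "top"; returns the picture (384x512x3 uint8, blue, green, red); there is no depth.
- imaging.camera_model(name): a dict with "mtx" (3x3 intrinsics, pixels), "k1" (the pictures are not rectified: a ray, as slopes to the right and down, at radius r is drawn at 1 + k1 r^2 times it, then the intrinsics apply), "R" (3x3) and "t" (3): a world point X has camera coordinates R X + t. Camera axes: x right, y down, z forward; pixel columns grow to the right and rows downward; lengths in m; the calibration is good to about 2 mm. A picture is of the moment at which its call begins. camera_model takes no time and is no camera call.
- bot.close_job(): hands the job in; it is judged then, once.
The state is a dict: "time": time; "qpos": joint angles; "joint_velocities": joint speeds; "effort": joint torques, N m; "eef_pos": TCP position; "tool_rot": TCP orientation; "force": force on the tool from outside, world axes, zero at the start; "moment": the same for the moment, N m; "gripper_width": finger opening in m; "finger_force": force on a finger pad.
Only numpy, scipy, OpenCV 4.12 (cv2) and the standard library are available. Lean on these libraries where they do the work, as an engineer would, in place of code of your own. Each camera call takes 0.05 s, during which the arm holds its last target. There are 200 camera calls.

## Task

Lay a boiled-egg breakfast on the wooden board as seen by someone at its front long edge on the robot's side, with left, right and behind taken square to the board. Stand the blue egg cup on the board to the left of the saucer, level with it and with about 7 cm of bare board between their rims, and put the egg upright in it; stand the espresso cup upright in the middle of the saucer with its handle to the right; lay the teaspoon in the middle of that gap, level with both and touching neither, parallel to the board's short edges with its handle towards you; and stand the pepper mill on the board straight behind the egg cup with about 3 cm between them. Keep the egg upright all the while and leave the red kitchen timer and the garlic bulb where they are.

Things in the scene. Friction and masses are not known exactly. Their poses are not given: they have to be found in the camera images.
- board: fixed wooden chopping board, 215 (x) x 320 (y) x 22 mm; top at z = 22 mm. Origin: centre of its underside; y along its long side to the robot's left, x away from the robot; turned up to 0.12 rad. To its right a wall cabinet overhangs the back of the worktop (front x = 0.61 m, underside z = 0.47 m, from y = 0.15 m rightwards): carry things low and close in front of it.
- saucer: white round saucer fixed on the board in its front right part: rim diameter 116 mm, rim 14 mm above the board; flat inner floor 4 mm above the board, about 56 mm across (the cup's foot is 46 mm), then rising gently to the rim; no handle or pattern. Origin: centre of its underside, on the board's top. Its axes are parallel to the board's: x straight behind it, y to its left.
- egg_stand: fixed white stoneware block for two eggs, 108 (x) x 56 (y) x 26 mm high, with two round wells 39 mm wide and 21 mm deep at +-26 mm from its middle along x. The well at +26 mm (the farther from the robot) holds the egg, the other is empty. Origin: centre of its underside.
- egg_cup: loose blue footed egg cup, 48 mm high, 47 mm across its rim (the upper 10 mm is nearly straight and is the place to grip), 45 mm across the foot, 90 g; the round mouth is 39 mm wide, so that the egg rests on its rim. Origin: centre of its underside, z up; round, so its yaw means nothing.
- egg: loose brown hen's egg, 56 mm long, 43 mm thick at 25 mm above its lower end, 58 g. It stands upright, pointed end up, in the egg stand, 41 mm of it above the stand's top. Origin: its lower end, own z along it upwards. In the stand the lower end is 14.5 mm below the stand's top; seated in the egg cup it is likewise 14.5 mm below the rim, 33.5 mm above the egg cup's underside.
- cup_bowl (a point): loose dark grey espresso cup, white inside, 53 mm high, 65 mm across its rim, foot 46 mm across, 119 g. This point is on the axis of the round bowl at the underside; own z up. The handle sticks out along own -y to 60 mm from this point, so the rim is best gripped across own x.
- teaspoon: loose steel teaspoon, 130 mm long, 26 mm wide at the bowl, 11 mm high, 20 g. Origin: middle of its length, at its underside. Own x axis points along it from the handle towards the bowl. It is solid for the fingers over the hull of its outline (at its middle about 20 mm wide).
- pepper_mill: loose turned wooden pepper mill with a small metal nut on top, 165 mm high, 58 mm across the base; its round head, 48 mm across, from 120 to 154 mm up, is the place to grip; 180 g. Origin: centre of its underside, z up; round, so its yaw means nothing.
- kitchen_timer: bystander, to be left alone: loose red clockwork kitchen timer, 68 mm across, 55 mm high. Origin: centre of its underside.
- garlic: bystander, to be left alone: loose garlic bulb, about 60 mm across, 58 mm high. Origin: centre of its underside.
Not all that is in view belongs to the job. Several things look just like the egg_cup: the one meant starts nearest to the robot's base.

How it is judged:
By the outcome, as a careful person would: the job done as asked, in the order asked, and still so for the second after the job is handed in, with the robot touching nothing.
It also fails if it takes over 131 s, if anything falls off the work surface, if the arm or the gripper's body presses on something with over 40 N, if the wrist force passes 120 N, or if a joint passes its speed limit or range.

## Working session

There is one attempt and no reset: what is moved stays moved. The work goes in short steps, Python scripts to look and compute and a tool call to move; the robot and the scene stay as the last step left them, time stands still between calls to the robot, and variables do not carry over. Pictures are saved under pics/ and viewed, at most 14 in all, crops included, and the job is handed in when it is done.

Besides the shell and the picture viewer there is one more tool, called after "Call:" as name([rows], argument=value, ...), one row to a line, values as JSON. servo_tool: Moves the arm, as the interface text tells. Scaled input: -1 to 1 covers 600 mm each way for a shift and pi/4 rad each way for a turn. Its arguments: {"type":"object","properties":{"steps":{"type":"array"},"fingers":{"type":"number"}},"required":["steps"]}

```bash
mkdir -p pics; ls
python3 - <<'E'
from plant import bot, imaging
import cv2,numpy as np
for n in("side","top"):
    im=imaging.camera(n); cv2.imwrite(f"pics/{n}0.png",cv2.resize(im,None,fx=1.5,fy=1.5,interpolation=cv2.INTER_CUBIC)); cv2.imwrite(f"{n}0_raw.png",im)
    m=imaging.camera_model(n); print(n,m, -np.array(m["R"]).T@m["t"])
print(bot.get_state(),bot.finger_overhang)
E
```

```text
pics
side {'mtx': array([[386.44515827,   0.        , 250.64290189],
       [  0.        , 386.44515827, 189.53770811],
       [  0.        ,   0.        ,   1.        ]]), 'k1': 0.024750909652351393, 'R': array([[-0.97226736,  0.23379809,  0.00588455],
       [ 0.10244821,  0.44838787, -0.88794858],
       [-0.21023924, -0.86272056, -0.45990509]]), 't': array([0.54662956, 0.01443274, 1.11939344])} [0.7653319  0.83145132 0.52441361]
top {'mtx': array([[468.73988555,   0.        , 254.85249909],
       [  0.        , 468.73988555, 193.41541357],
       [  0.        ,   0.        ,   1.        ]]), 'k1': -0.0067294026532853015, 'R': array([[ 0.05358366, -0.99856177,  0.00178623],
       [-0.97360949, -0.05264193, -0.2220662 ],
       [ 0.22184085,  0.01016003, -0.97502995]]), 't': array([-0.12429441,  0.53369141,  1.20495368])} [ 0.25895923 -0.10826347  1.29360278]
{'time': 0.1, 'qpos': array([ 1.10040598e+00,  4.91501379e-01,  1.55937562e+00,  1.59108838e-05,
        1.09168943e+00, -1.05578362e-01]), 'joint_velocities': array([-1.62419128e-04,  1.25661731e-04, -3.70632805e-03,  8.52133881e-04,
        1.82799068e-05, -1.25081866e-04]), 'effort': array([ 2.72080812e-03, -6.19450879e+01, -2.62025392e+01, -9.58277383e-05,
        2.93532001e-03, -2.95272321e-05]), 'eef_pos': array([0.22293887, 0.58386352, 0.40418923]), 'tool_rot': array([ 1.81399762e-01,  9.83409319e-01, -4.64828274e-04, -1.45052019e-04]), 'force': array([-0.46521715,  0.10109986,  0.24910233]), 'moment': array([ 0.02884768,  0.01759765, -0.01800069]), 'finger_force': 0.0, 'gripper_width': 0.08530513450892667} 0.1734
```

View pics/top0.png

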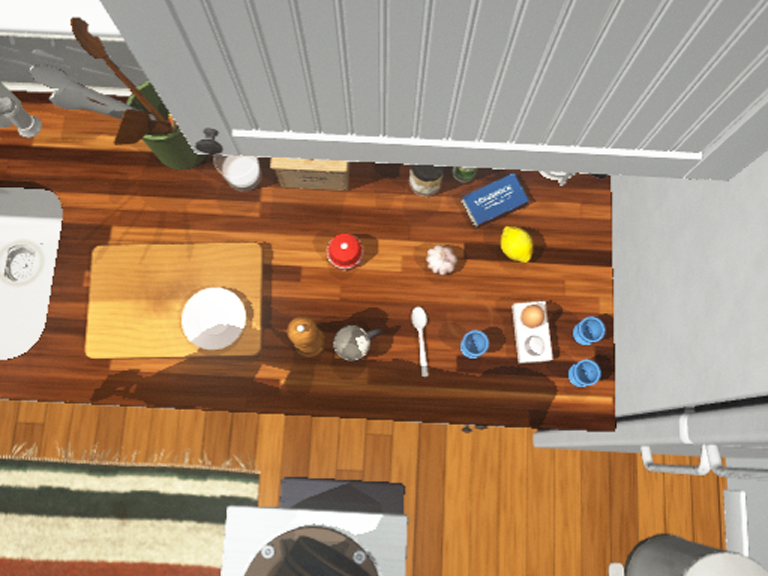

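View pics/side0.png

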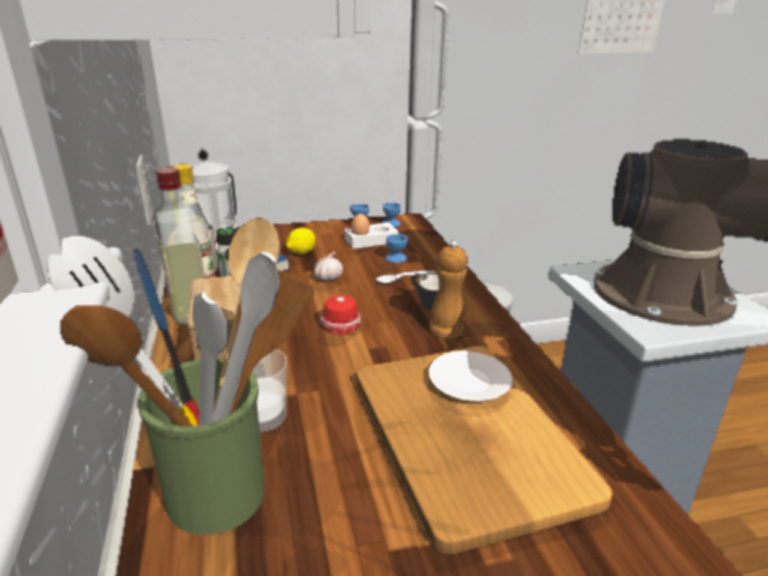

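```bash
cat > h.py <<'E'
import cv2, numpy as np
from plant import bot, imaging
M={n:imaging.camera_model(n) for n in("side","top")}
C={n:-np.array(M[n]["R"]).T@M[n]["t"] for n in M}
def ray(n,uv):
    m=M[n]; d=np.array([m["k1"],0,0,0],float)
    p=cv2.undistortPoints(np.asarray(uv,float).reshape(-1,1,2),m["mtx"],d).reshape(-1,2)
    return np.c_[p,np.ones(len(p))]@np.array(m["R"])
def plane(n,uv,z):
    r=ray(n,uv); return (C[n]+r*((z-C[n][2])/r[:,2])[:,None])[:,:2]
def proj(n,X):
    m=M[n]; return cv2.projectPoints(np.asarray(X,float).reshape(-1,1,3),cv2.Rodrigues(np.array(m["R"]))[0],np.array(m["t"]),m["mtx"],np.array([m["k1"],0,0,0]))[0].reshape(-1,2)
def blobs(mask,amin=20):
    cs,_=cv2.findContours(mask.astype(np.uint8),cv2.RETR_EXTERNAL,cv2.CHAIN_APPROX_NONE)
    return [c.reshape(-1,2) for c in cs if cv2.contourArea(c)>amin]
def rnd(n,c,z,R):
    """centre of a disc of radius R at height z: far limit less R along the view, middle across it"""
    p=plane(n,c,z); u=p.mean(0)-C[n][:2]; u/=np.linalg.norm(u); v=np.array([-u[1],u[0]])
    a=p@u; b=p@v; h=0.5*2.7e-3
    return u*(a.max()+h-R)+v*(b.max()+b.min())/2, (b.max()-b.min()+2*h)
def hsv(im): return cv2.cvtColor(im,cv2.COLOR_BGR2HSV).astype(int)
E
python3 - <<'E'
from h import *
im=cv2.imread("top0_raw.png"); H=hsv(im); h,s,v=H[...,0],H[...,1],H[...,2]
for p in [(100,180),(205,215),(203,220),(235,229),(240,226),(250,222),(280,210),(283,245),(316,229),(355,210),(350,215),(356,230)]: print(p,H[p[1],p[0]])
roi=np.zeros(h.shape,bool); roi[155:262,50:410]=1
for c in blobs((h>95)&(h<120)&(s>90)&roi): print("blue",c.mean(0),rnd("top",c,.048,.0235))
w=(s<60)&(v>140)&roi
for c in blobs(w): print("white",c.mean(0).round(),len(c),c.min(0),c.max(0))
S=max(blobs(w),key=len)
p=plane("top",S,.036); print("saucer",cv2.fitEllipse(p.astype(np.float32)*1000))
b=(h>=12)&(h<22)&(s>80)&(v>150)
b[:,190:]=0
B=max(blobs(b),key=len); print("board px",B.min(0),B.max(0))
p=plane("top",B,.022); print(cv2.minAreaRect((p*1000).astype(np.float32)))
cv2.imwrite("pics/top_crop.png",cv2.resize(im[150:265,160:410],None,fx=3.2,fy=3.2,interpolation=cv2.INTER_CUBIC))
E
```

```text
(100, 180) [ 16 166 219]
(205, 215) [ 15 171 180]
(203, 220) [ 15 162 162]
(235, 229) [ 15  40 139]
(240, 226) [ 24  14 247]
(250, 222) [15 36 85]
(280, 210) [ 30   1 254]
(283, 245) [ 23  12 191]
(316, 229) [107 111 115]
(355, 210) [ 22  87 255]
(350, 215) [ 13 141 228]
(356, 230) [ 10   3 253]
blue [389.27272727 248.58181818] (array([ 0.41468446, -0.46642258]), np.float64(0.04623248094959278))
blue [315.7  229.06] (array([ 0.45638528, -0.26561023]), np.float64(0.04641868771749607))
blue [392.42592593 220.51851852] (array([ 0.4919877 , -0.47495631]), np.float64(0.04704562390047353))
white [234. 229.] 88 [222 219] [245 237]
white [281. 228.] 96 [274 205] [284 250]
white [354. 221.] 119 [341 201] [368 241]
white [142. 212.] 117 [121 192] [163 232]
white [294. 173.] 54 [285 164] [303 182]
white [409. 191.] 147 [408 155] [409 228]
saucer ((566.2282104492188, -517.8467407226562), (2.768583297729492, 1312.3826904296875), 88.88982391357422)
board px [  0 266] [189 337]
((233.12997436523438, 319.3642578125), (158.39710998535156, 519.1102905273438), 0.017544779926538467)
```

View pics/top_crop.png

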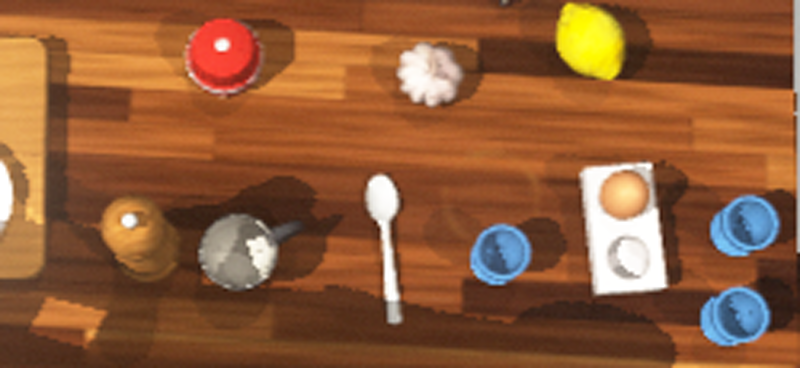

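Run:
```python
from h import *
im=cv2.imread("top0_raw.png"); H=hsv(im); h,s,v=H[...,0],H[...,1],H[...,2]
def R(x0,x1,y0,y1):
    r=np.zeros(h.shape,bool); r[y0:y1,x0:x1]=1; return r
big=lambda m:max(blobs(m,5),key=len)
S=big((s<60)&(v>140)&R(110,175,180,242)); p=plane("top",S,.036)*1000
print("saucer",cv2.fitEllipse(p.astype(np.float32)), cv2.minEnclosingCircle(p.astype(np.float32)))
B=big((((h>=12)&(h<24)&(s>80)&(v>165))|((s<60)&(v>140)))&R(45,178,155,245)); p=plane("top",B,.022)*1000
print("board px",B.min(0),B.max(0),cv2.minAreaRect(p.astype(np.float32)))
def edge(sel,ax,z=22):
    q=plane("top",B,z/1000)*1000; q=q[sel]; k=np.polyfit(q[:,1-ax],q[:,ax],1); return k,q.shape,np.std(q[:,ax]-np.polyval(k,q[:,1-ax]))
x,y=B.T
print("back",edge((y<185)&(x>70)&(x<165),0)); print("front",edge((y>225)&(x>70)&(x<165),0))
print("left",edge((x<80)&(y>175)&(y<225),1)); print("right",edge((x>165)&(y>175)&(y<225),1))
for nm,m,z,r in [("cup",(s<70)&(v>60)&R(220,247,214,243),.053,.0325),("egg",(h>=5)&(h<20)&(s>75)&R(345,370,195,220),.0365,.0215),("nut",(s<90)&(v>170)&R(195,206,212,225),.163,.004),("head",(h>=8)&(h<24)&(s>100)&(v>120)&R(188,220,208,242),.137,.024)]:
    c=big(m); q=plane("top",c,z)*1000
    print(nm,c.min(0),c.max(0),rnd("top",c,z,r),cv2.minEnclosingCircle(q.astype(np.float32)),q.mean(0))
E_=big((s<60)&(v>140)&R(338,372,198,245)); E_=np.r_[E_]; q=plane("top",E_,.026)*1000; print("stand",cv2.minAreaRect(q.astype(np.float32)))
c=big((s<60)&(v>120)&R(270,290,200,255)); q=plane("top",c,.004)*1000; print("spoon",cv2.minAreaRect(q.astype(np.float32)),cv2.boxPoints(cv2.minAreaRect(q.astype(np.float32))))
# handle direction
c=big((v<95)&(s<110)&R(246,262,214,230)); print("handle px",c.mean(0),c.min(0),c.max(0),plane("top",c,.035).mean(0), c[c[:,0]>=c[:,0].max()-1])
# side views
im=cv2.imread("side0_raw.png")
H=hsv(im);h,s,v=H[...,0],H[...,1],H[...,2]
for c in blobs((h>95)&(h<120)&(s>90)&R(225,285,130,180),8): print("side blue",c.min(0),c.max(0))
print("pred side eggcup rim",proj("side",[[.456,-.266,.048],[.456,-.266,0]]))
```

```text
saucer ((477.354248046875, 209.48973083496094), (112.06912231445312, 114.09521484375), 13.115801811218262) ((477.3262939453125, 209.14749145507812), 58.10230255126953)
board px [ 56 155] [177 244] ((512.7554931640625, 291.268310546875), (252.6754608154297, 335.20269775390625), 3.0856218338012695)
back (array([-8.23274792e-02,  6.62152571e+02]), (101, 2), np.float64(4.895112687331734))
front (array([-1.76267804e-01,  4.52754004e+02]), (211, 2), np.float64(8.0829854384803))
left (array([1.04659170e-01, 3.96315885e+02]), (61, 2), np.float64(3.1468771063349923))
right (array([8.57740160e-02, 8.64367847e+01]), (49, 2), np.float64(0.6015897530000519))
cup [222 217] [246 240] (array([ 0.44391669, -0.04629227]), np.float64(0.07145196593416984)) ((445.93939208984375, -46.09033203125), 34.84326934814453) [443.63142534 -46.26668768]
egg [345 195] [369 219] (array([ 0.54197534, -0.39592097]), np.float64(0.09416720837410826)) ((523.9891357421875, -377.66119384765625), 45.815521240234375) [ 533.86907754 -386.01244976]
nut [198 217] [202 220] (array([0.44765494, 0.03511839]), np.float64(0.012127887
[... 190 characters left out ...]
) ((455.5346374511719, 29.420486450195312), 44.784400939941406) [457.28055532  32.26770811]
stand ((485.07562255859375, -371.02532958984375), (110.62460327148438, 62.83649444580078), 7.149654388427734)
spoon ((460.81842041015625, -174.6873016357422), (127.27017211914062, 27.566883087158203), 12.843450546264648) [[ 395.71152 -175.39401]
 [ 401.83932 -202.27121]
 [ 525.9253  -173.98059]
 [ 519.7975  -147.1034 ]]
handle px [249.12 221.6 ] [246 219] [254 225] [ 0.46606818 -0.08380825] [[253 222]
 [254 221]
 [254 220]
 [253 219]]
side blue [258 156] [270 174]
side blue [234 137] [244 142]
side blue [256 136] [265 150]
pred side eggcup rim [[263.63263457 157.903635  ]
 [263.31520803 171.61062616]]
```

Run:
```python
from h import *
im=cv2.imread("top0_raw.png"); H=hsv(im); h,s,v=H[...,0],H[...,1],H[...,2]
np.set_printoptions(precision=4,suppress=True)
def R(x0,x1,y0,y1):
    r=np.zeros(h.shape,bool); r[y0:y1,x0:x1]=1; return r
big=lambda m:max(blobs(m,5),key=len)
m=(s<70)&(v>60)&R(220,247,214,243); 
for r in range(214,243): print(r,"".join("#" if a else "." for a in m[r,218:262]), "".join(f"{a:4d}" for a in v[r,243:258]) if r<228 else "")
ys,xs=np.nonzero(m); k=xs<236; q=plane("top",np.c_[xs,ys],.053)
print("cup y max",q[:,1].max()+.00135-.0325,"x range",q[:,0].min()-.00135,q[:,0].max()+.00135)
e=big((s>75)&(h>3)&(h<25)&(v>120)&R(347,365,201,219)); print("egg",e.min(0),e.max(0),cv2.fitEllipse(e.astype(np.float32)),plane("top",[cv2.fitEllipse(e.astype(np.float32))[0]],.043))
ms=(s<75)&(v>110)&R(270,290,198,256); rows=[(np.nonzero(ms[r])[0].mean(),r,ms[r].sum()) for r in range(198,256) if ms[r].any()]
print([tuple(np.round(a,1)) for a in rows])
a=np.array(rows); k=np.polyfit(a[:,1],a[:,0],1); e=[[np.polyval(k,r),r] for r in(a[0,1]-.5,a[-1,1]+.5)]; print("spoon ends",plane("top",e,.005),plane("top",[[np.polyval(k,a[:,1].mean()),a[:,1].mean()]],.005))
print("handle tip",plane("top",[[254.5,220],[250,222.5]],.035))
r1=ray("top",[[200.4,218.6]])[0]; r2=ray("side",[[301.6,161.5]])[0]
t=np.linalg.lstsq(np.c_[r1,-r2],C["side"]-C["top"],rcond=None)[0]; print("nut",C["top"]+t[0]*r1,C["side"]+t[1]*r2)
i2=cv2.imread("side0_raw.png"); H2=hsv(i2); 
c=max(blobs((H2[...,1]<40)&(H2[...,2]>140)&(np.add.outer(np.arange(384)*0,np.arange(512))<345)&(np.add.outer(np.arange(384)*0,np.arange(512))>280)&(np.add.outer(np.arange(384),np.arange(512)*0)>228)),key=len)
print("saucer side",c.min(0),c.max(0),cv2.minEnclosingCircle((plane("side",c,.036)*1000).astype(np.float32)))
```

```text
214 ............................................   68  68  68  68  69  69  66  73  70  70  68  69  67  66  71
215 ............................................   57  65  69  70  71  70  72  70  69  70  70  69  70  71  95
216 ............................................   58  59  71  68  70  68  70  71  69  68  69  67  69  68  91
217 .............#######........................   57  58  67  72  66  70  67  65  73  68  69  72  73  71  69
218 ...........############.....................   56  54  57  63  65  64  64  65  63  61  61  67  66  65  66
219 .........###############....................   55  52  49  55  66  66  62  68  66  62  60  61  64  67  65
220 ........#################...................   69  50  60  64  68  80  86  84  78  70  65  59  59  61  63
221 .......######################...............  129  68  73  93  96  94  92  85  79  71  62  58  62  61  61
222 ......#######################...............  160 127  89  99  97  94  91  85  65  57  57  64  65  66  65
223 ......#######################...............  108 119 110  94  93  86  68  58  56  66  81  82  83  81  79

[... 3605 characters left out ...]
, np.float64(243.0), np.float64(5.0)), (np.float64(282.5), np.float64(244.0), np.float64(4.0)), (np.float64(282.5), np.float64(245.0), np.float64(4.0)), (np.float64(282.5), np.float64(246.0), np.float64(4.0)), (np.float64(282.5), np.float64(247.0), np.float64(4.0)), (np.float64(282.5), np.float64(248.0), np.float64(4.0)), (np.float64(283.0), np.float64(249.0), np.float64(5.0)), (np.float64(282.5), np.float64(250.0), np.float64(4.0))]
spoon ends [[ 0.5239 -0.1623]
 [ 0.3959 -0.1802]] [[ 0.4592 -0.1713]]
handle tip [[ 0.4712 -0.0982]
 [ 0.4637 -0.0863]]
nut [0.4465 0.0334 0.1601] [0.4461 0.0335 0.16  ]
saucer side [286 234] [340 267] ((479.2483215332031, 212.34332275390625), 58.32929611206055)
```

Call:
servo_tool([
  [0.26, -0.31, 0, 0, 0, -0.9],
  [0.26, -0.31, 0, 0, 0, -0.9],
  [0.26, -0.31, 0, 0, 0, -0.9],
  [0.26, -0.31, 0, 0, 0, -0.9],
  [0.26, -0.31, 0, 0, 0, -0.9],
], fingers=1)

```text
time: 0.6
eef_pos: [0.3801, 0.396, 0.4046]
tool_rot: [0.513, 0.858, -0.0, 0.0]
force: [0.5, -0.3, 0.2]
gripper_width: 0.085
finger_force: 0.0
```

Call:
servo_tool([
  [0.12, -0.39, 0, 0, 0, -0.636],
  [0.12, -0.39, 0, 0, 0, -0.636],
  [0.12, -0.39, 0, 0, 0, -0.636],
  [0.12, -0.39, 0, 0, 0, -0.636],
  [0.12, -0.39, 0, 0, 0, -0.636],
])

```text
time: 1.1
eef_pos: [0.4512, 0.1617, 0.4047]
tool_rot: [0.708, 0.706, -0.0, 0.0]
force: [0.9, 0.1, 1.4]
gripper_width: 0.0856
finger_force: 0.0
```

Call:
servo_tool([
  [0, -0.4, 0, 0, 0, 0],
  [0, -0.4, 0, 0, 0, 0],
  [0, -0.4, 0, 0, 0, 0],
  [0, -0.4, 0, 0, 0, 0],
  [0, -0.4, 0, 0, 0, 0],
])

```text
time: 1.6
eef_pos: [0.4505, -0.0785, 0.4047]
tool_rot: [0.708, 0.707, -0.0, 0.0]
force: [0.8, 0.2, -0.2]
gripper_width: 0.0853
finger_force: 0.0
```

Call:
servo_tool([
  [0.01, -0.316, -0.2, 0, 0, 0],
  [0.01, -0.316, -0.2, 0, 0, 0],
  [0.01, -0.316, -0.2, 0, 0, 0],
  [0.01, -0.316, -0.2, 0, 0, 0],
  [0.01, -0.316, -0.2, 0, 0, 0],
])

```text
time: 2.1
eef_pos: [0.4565, -0.2686, 0.2824]
tool_rot: [0.708, 0.706, -0.0, -0.001]
force: [0.5, -0.3, -0.7]
gripper_width: 0.0853
finger_force: 0.0
```

Call:
servo_tool([
  [0, 0, 0, 0, 0, 0],
  [0, 0, 0, 0, 0, 0],
])

```text
time: 2.3
eef_pos: [0.4568, -0.2656, 0.2845]
tool_rot: [0.708, 0.707, -0.0, -0.001]
force: [-0.1, -0.5, 0.7]
gripper_width: 0.0853
finger_force: 0.0
```

Call:
servo_tool([
  [0, 0, -0.08, 0, 0, 0],
  [0, 0, -0.12, 0, 0, 0],
  [0, 0, -0.152, 0, 0, 0],
  [0, 0, -0.152, 0, 0, 0],
])

```text
time: 2.7
eef_pos: [0.4569, -0.2643, 0.1926]
tool_rot: [0.707, 0.707, -0.0, -0.001]
force: [0.3, 0.1, 1.2]
gripper_width: 0.0853
finger_force: 0.0
```

Call:
servo_tool([
  [0, 0, 0, 0, 0, 0],
  [0, 0, 0, 0, 0, 0],
  [0, 0, 0, 0, 0, 0],
  [0, 0, 0, 0, 0, 0],
  [0, 0, 0, 0, 0, 0],
], fingers=-1)

```text
time: 3.2
eef_pos: [0.4571, -0.2658, 0.1953]
tool_rot: [0.707, 0.707, 0.0, 0.001]
force: [-2.9, 1.1, 13.2]
gripper_width: 0.0432
finger_force: 58.8
```

Call:
servo_tool([
  [0, 0, 0, 0, 0, 0],
  [0, 0, 0, 0, 0, 0],
  [0, 0, 0, 0, 0, 0],
  [0, 0, 0, 0, 0, 0],
  [0, 0, 0, 0, 0, 0],
])

```text
time: 3.7
eef_pos: [0.4571, -0.2658, 0.1953]
tool_rot: [0.707, 0.707, 0.0, 0.001]
force: [-3.1, 1.0, 13.9]
gripper_width: 0.0431
finger_force: 58.8
```

Run:
```python
from h import *
for n,(a,b,c,d) in {"top":(190,290,280,400),"side":(100,200,200,340)}.items():
    im=imaging.camera(n); cv2.imwrite(f"{n}1.png",im); cv2.imwrite(f"pics/{n}1.png",cv2.resize(im[a:b,c:d],None,fx=4,fy=4,interpolation=cv2.INTER_CUBIC))
a=cv2.imread("pics/top1.png");b=cv2.imread("pics/side1.png")
w=max(a.shape[1],b.shape[1]); cv2.imwrite("pics/c1.png",cv2.resize(np.vstack([cv2.copyMakeBorder(i,0,0,0,w-i.shape[1],cv2.BORDER_CONSTANT) for i in(a,b)]),None,fx=.7,fy=.7))
print(bot.get_state()["gripper_width"],bot.get_state()["eef_pos"])
```

```text
0.04306860993833076 [ 0.45706707 -0.26578768  0.19532479]
```

View pics/c1.png

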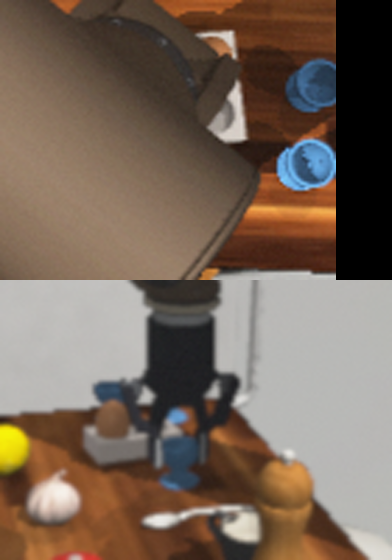

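Call:
servo_tool([
  [0, 0, 0, 0, 0, 0],
  [0, 0, 0, 0, 0, 0],
  [0, 0, 0.008, 0, 0, 0],
  [0, 0, 0.012, 0, 0, 0],
  [0, 0, 0.012, 0, 0, 0],
], fingers=0.5)

```text
time: 4.3
eef_pos: [0.457, -0.2658, 0.2012]
tool_rot: [0.707, 0.707, 0.0, 0.0]
force: [-0.4, -0.1, 0.7]
gripper_width: 0.0643
finger_force: 0.0
```

Call:
servo_tool([
  [0, 0, 0, 0, 0, 0],
  [0, 0, 0, 0, 0, 0],
  [0, 0, 0, 0, 0, 0],
  [0, 0, 0, 0, 0, 0],
  [0, 0, 0, 0, 0, 0],
], fingers=-1)

```text
time: 4.8
eef_pos: [0.4569, -0.2658, 0.2013]
tool_rot: [0.707, 0.707, 0.0, 0.0]
force: [-3.2, 0.1, 10.6]
gripper_width: 0.0426
finger_force: 59.2
```

Call:
servo_tool([
  [0, 0, 0.02, 0, 0, 0],
  [0, 0, 0.06, 0, 0, 0],
  [0, 0, 0.12, 0, 0, 0],
  [0, 0, 0.12, 0, 0, 0],
  [0, 0, 0.12, 0, 0, 0],
])

```text
time: 5.3
eef_pos: [0.4569, -0.2656, 0.2735]
tool_rot: [0.707, 0.707, 0.0, 0.001]
force: [0.1, 0.5, -1.7]
gripper_width: 0.0432
finger_force: 61.1
```

Run:
```python
from h import *
im=imaging.camera("side"); cv2.imwrite("pics/s2.png",cv2.resize(im[90:190,200:340],None,fx=4,fy=4,interpolation=cv2.INTER_CUBIC))
```

```text
(no output)
```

View pics/s2.png

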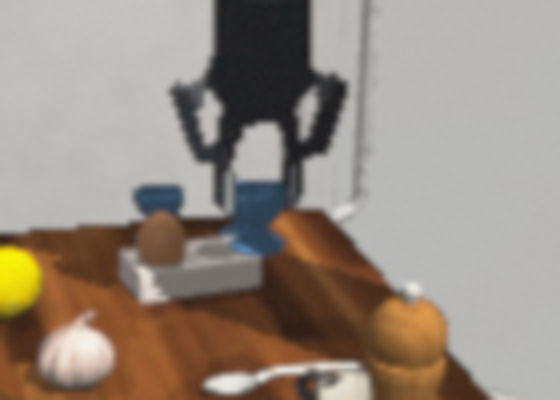

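Call:
servo_tool([
  [0, 0.333, 0.2, 0, 0, 0],
  [0, 0.333, 0.2, 0, 0, 0],
  [0, 0.333, 0.2, 0, 0, 0],
  [0, 0.333, 0.2, 0, 0, 0],
  [0, 0.333, 0.2, 0, 0, 0],
])

```text
time: 5.85
eef_pos: [0.4565, -0.0637, 0.3932]
tool_rot: [0.707, 0.707, -0.0, -0.0]
force: [0.6, -0.4, -1.0]
gripper_width: 0.0426
finger_force: 61.3
```

Call:
servo_tool([
  [0, 0.4, 0, 0, 0, 0],
  [0, 0.4, 0, 0, 0, 0],
  [0, 0.4, 0, 0, 0, 0],
  [0, 0.4, 0, 0, 0, 0],
  [0, 0.4, 0, 0, 0, 0],
])

```text
time: 6.35
eef_pos: [0.4565, 0.1766, 0.3916]
tool_rot: [0.707, 0.707, -0.001, -0.001]
force: [0.1, -0.2, -0.7]
gripper_width: 0.0427
finger_force: 61.3
```

Call:
servo_tool([
  [0.013, 0.312, -0.2, 0, 0, 0],
  [0.013, 0.312, -0.2, 0, 0, 0],
  [0.013, 0.312, -0.2, 0, 0, 0],
  [0.013, 0.312, -0.2, 0, 0, 0],
  [0.013, 0.312, -0.2, 0, 0, 0],
])

```text
time: 6.85
eef_pos: [0.4639, 0.364, 0.2687]
tool_rot: [0.707, 0.708, -0.002, -0.001]
force: [0.1, -0.9, -0.4]
gripper_width: 0.0427
finger_force: 61.3
```

Call:
servo_tool([
  [0, 0, 0, 0, 0, 0],
  [0, 0, 0, 0, 0, 0],
  [0, 0, 0, 0, 0, 0],
])

```text
time: 7.15
eef_pos: [0.4649, 0.3604, 0.2729]
tool_rot: [0.708, 0.707, -0.0, 0.0]
force: [-0.8, 0.3, -1.5]
gripper_width: 0.0428
finger_force: 61.3
```

Run:
```python
from h import *
print(bot.get_state()["eef_pos"])
im=imaging.camera("side"); cv2.imwrite("side3.png",im); cv2.imwrite("pics/s3.png",cv2.resize(im[60:384,180:430],None,fx=1.8,fy=1.8,interpolation=cv2.INTER_CUBIC))
```

```text
[0.46486995 0.36042157 0.27290941]
```

View pics/s3.png

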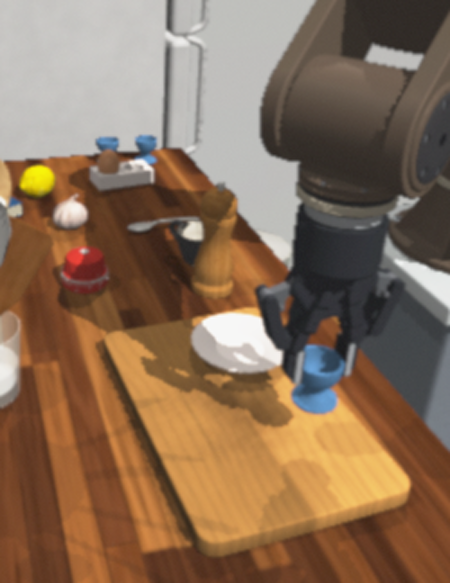

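Call:
servo_tool([
  [0, 0.002, -0.04, 0, 0, 0],
  [0, 0.002, -0.07, 0, 0, 0],
  [0, 0.002, -0.076, 0, 0, 0],
  [0, 0.002, -0.08, 0, 0, 0],
  [0, 0.002, -0.08, 0, 0, 0],
])

```text
time: 7.7
eef_pos: [0.465, 0.3622, 0.2255]
tool_rot: [0.707, 0.707, 0.0, 0.0]
force: [-0.3, -0.0, -1.7]
gripper_width: 0.0424
finger_force: 61.3
```

Call:
servo_tool([
  [0, 0, -0.001, 0, 0, 0],
  [0, 0, -0.002, 0, 0, 0],
  [0, 0, -0.003, 0, 0, 0],
  [0, 0, -0.003, 0, 0, 0],
])

```text
time: 8.1
eef_pos: [0.4648, 0.3626, 0.2235]
tool_rot: [0.707, 0.707, 0.0, 0.0]
force: [-1.2, 0.1, 4.8]
gripper_width: 0.0427
finger_force: 61.7
```

Call:
servo_tool([
  [0, 0, 0, 0, 0, 0],
  [0, 0, 0, 0, 0, 0],
  [0, 0, 0, 0, 0, 0],
  [0, 0, 0, 0, 0, 0],
], fingers=0.6)

```text
time: 8.5
eef_pos: [0.4647, 0.3625, 0.2229]
tool_rot: [0.707, 0.707, -0.0, 0.0]
force: [-0.7, 0.1, 0.2]
gripper_width: 0.0687
finger_force: 0.0
```

Call:
servo_tool([
  [0, 0, 0.08, 0, 0, 0],
  [0, 0, 0.16, 0, 0, 0],
  [0, 0, 0.24, 0, 0, 0],
  [0, 0, 0.28, 0, 0, 0],
  [0, 0, 0.28, 0, 0, 0],
])

```text
time: 9.0
eef_pos: [0.4648, 0.3625, 0.3948]
tool_rot: [0.707, 0.707, 0.003, 0.001]
force: [0.7, 0.4, 0.9]
gripper_width: 0.0684
finger_force: 0.0
```

Call:
servo_tool([
  [0, -0.4, 0, 0, 0, 0],
  [0, -0.4, 0, 0, 0, 0],
  [0, -0.4, 0, 0, 0, 0],
  [0, -0.4, 0, 0, 0, 0],
  [0, -0.4, 0, 0, 0, 0],
])

```text
time: 9.5
eef_pos: [0.4642, 0.1203, 0.39]
tool_rot: [0.707, 0.707, -0.001, -0.0]
force: [0.6, 0.4, -1.2]
gripper_width: 0.0681
finger_force: 0.0
```

Call:
servo_tool([
  [0, -0.4, 0, 0, 0, 0],
  [0, -0.4, 0, 0, 0, 0],
  [0, -0.4, 0, 0, 0, 0],
  [0, -0.4, 0, 0, 0, 0],
  [0, -0.4, 0, 0, 0, 0],
])

```text
time: 10.0
eef_pos: [0.4643, -0.12, 0.39]
tool_rot: [0.708, 0.707, -0.0, -0.001]
force: [0.9, 1.3, 0.3]
gripper_width: 0.0684
finger_force: 0.0
```

Run:
```python
from h import *
print(bot.get_state()["eef_pos"])
A={n:imaging.camera(n) for n in("top","side")}
for n in A: cv2.imwrite(f"{n}4.png",A[n])
for n in A:
    H=hsv(A[n]);h,s,v=H[...,0],H[...,1],H[...,2]
    for c in blobs((h>95)&(h<120)&(s>90),30): print(n,c.min(0),c.max(0),rnd(n,c,.07,.0235))
print(proj("side",[[.465,.3615,.07],[.465,.3615,.022]]),proj("top",[[.465,.3615,.07]]))
cv2.imwrite("pics/c4.png",np.vstack([cv2.resize(A["top"][140:260,40:290],(600,288)),cv2.resize(A["side"][190:310,180:430],(600,288))]))
```

```text
[ 0.46425324 -0.11999128  0.39004213]
top [379 240] [399 257] (array([ 0.41075972, -0.45783177]), np.float64(0.045817404832958535))
top [382 211] [402 229] (array([ 0.48691365, -0.46664325]), np.float64(0.04591133221421278))
top [ 74 204] [ 92 221] (array([0.46323396, 0.35950155]), np.float64(0.04464418962483787))
top [309 116] [351 149] (array([ 0.75489216, -0.30707   ]), np.float64(0.1112742838824501))
side [340 276] [366 311] (array([0.46628929, 0.36641832]), np.float64(0.0438936826124821))
side [ 92 173] [110 219] (array([ 0.94698279, -0.19277924]), np.float64(0.02538121844766946))
side [235 137] [244 142] (array([ 0.50730161, -0.3926305 ]), np.float64(0.033642079944828894))
side [257 136] [265 149] (array([ 0.43306585, -0.38681322]), np.float64(0.03041467810793893))
[[353.31655879 282.22854474]
 [349.97875752 302.9866206 ]] [[ 81.5324813  210.88487408]]
```

View pics/c4.png

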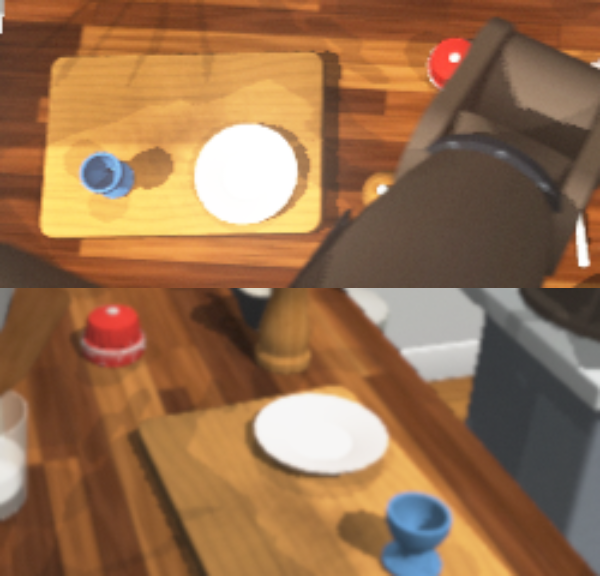

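Call:
servo_tool([
  [0.078, -0.4, -0.1, 0, 0, 0],
  [0.078, -0.4, -0.1, 0, 0, 0],
  [0.078, -0.4, -0.1, 0, 0, 0],
  [0.078, -0.4, -0.1, 0, 0, 0],
  [0.078, -0.4, -0.1, 0, 0, 0],
])

```text
time: 10.6
eef_pos: [0.5115, -0.357, 0.3297]
tool_rot: [0.707, 0.707, 0.0, -0.001]
force: [1.1, -0.2, 0.1]
gripper_width: 0.0685
finger_force: 0.0
```

Call:
servo_tool([
  [0, -0.02, -0.05, 0, 0, 0],
  [0, -0.02, -0.05, 0, 0, 0],
  [0, -0.02, -0.05, 0, 0, 0],
])

```text
time: 10.9
eef_pos: [0.5113, -0.3669, 0.3006]
tool_rot: [0.707, 0.707, 0.0, -0.001]
force: [-0.3, 0.4, 0.3]
gripper_width: 0.0682
finger_force: 0.0
```

Run:
```python
from h import *
print(bot.get_state()["eef_pos"])
im=cv2.imread("side0_raw.png");H=hsv(im);h,s,v=H[...,0],H[...,1],H[...,2]
r=np.zeros(h.shape,bool); r[138:160,228:256]=1
c=max(blobs((h<20)&(s>80)&(v>60)&r,5),key=len); print(c.min(0),c.max(0),c.mean(0))
print(proj("side",[[.511,-.369,.067],[.511,-.369,.026],[.511,-.369,.0465]]))
r1=ray("top",[[354.8,210.4]])[0]
im=imaging.camera("side"); cv2.imwrite("pics/s5.png",cv2.resize(im[70:180,190:330],None,fx=4,fy=4,interpolation=cv2.INTER_CUBIC))
```

```text
[ 0.51128363 -0.36689951  0.30056735]
[228 143] [253 159] [237.34722222 150.23611111]
[[239.91032774 142.48449266]
 [239.99474355 153.83876745]
 [239.95289987 148.20318434]]
```

View pics/s5.png

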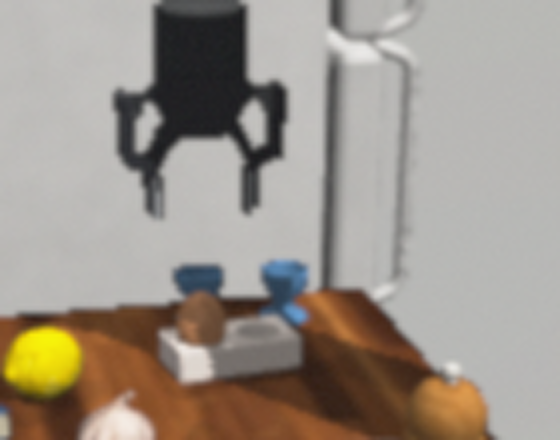

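Call:
servo_tool([
  [0, -0.002, -0.07, 0, 0, 0],
  [0, -0.002, -0.12, 0, 0, 0],
  [0, -0.002, -0.15, 0, 0, 0],
  [0, -0.002, -0.162, 0, 0, 0],
  [0, -0.002, -0.162, 0, 0, 0],
])

```text
time: 11.45
eef_pos: [0.5116, -0.3682, 0.2047]
tool_rot: [0.707, 0.707, 0.0, 0.0]
force: [-0.7, -0.3, 0.3]
gripper_width: 0.0679
finger_force: 0.0
```

Call:
servo_tool([
  [0, 0, 0, 0, 0, 0],
  [0, 0, 0, 0, 0, 0],
  [0, 0, 0, 0, 0, 0],
  [0, 0, 0, 0, 0, 0],
  [0, 0, 0, 0, 0, 0],
], fingers=-1)

```text
time: 11.95
eef_pos: [0.5115, -0.369, 0.2058]
tool_rot: [0.707, 0.707, 0.0, 0.001]
force: [0.9, 3.1, 6.9]
gripper_width: 0.0393
finger_force: 59.6
```

Run:
```python
from h import *
im=imaging.camera("side"); cv2.imwrite("pics/s6.png",cv2.resize(im[90:180,200:300],None,fx=5,fy=5,interpolation=cv2.INTER_CUBIC))
```

```text
(no output)
```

View pics/s6.png

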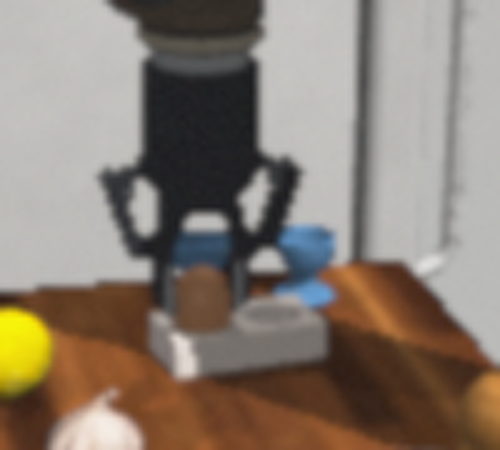

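Call:
servo_tool([
  [0, 0, 0.02, 0, 0, 0],
  [0, 0, 0.08, 0, 0, 0],
  [0, 0, 0.15, 0, 0, 0],
  [0, 0, 0.22, 0, 0, 0],
  [0, 0, 0.27, 0, 0, 0],
])

```text
time: 12.5
eef_pos: [0.5109, -0.3688, 0.3703]
tool_rot: [0.707, 0.707, 0.0, 0.002]
force: [0.6, 0.6, -1.2]
gripper_width: 0.0394
finger_force: 61.6
```

Call:
servo_tool([
  [-0.002, 0.03, 0.04, 0, 0, 0],
  [-0.006, 0.09, 0.06, 0, 0, 0],
  [-0.01, 0.16, 0.07, 0, 0, 0],
  [-0.015, 0.23, 0.07, 0, 0, 0],
  [-0.02, 0.3, 0.07, 0, 0, 0],
])

```text
time: 13.0
eef_pos: [0.4984, -0.1874, 0.4095]
tool_rot: [0.707, 0.707, 0.0, 0.001]
force: [1.2, 0.1, -0.1]
gripper_width: 0.0393
finger_force: 61.6
```

Call:
servo_tool([
  [-0.004, 0.07, 0, 0, 0, 0],
  [-0.008, 0.14, 0, 0, 0, 0],
  [-0.012, 0.21, 0, 0, 0, 0],
  [-0.016, 0.28, 0, 0, 0, 0],
  [-0.02, 0.35, 0, 0, 0, 0],
])

```text
time: 13.5
eef_pos: [0.4864, 0.0225, 0.4093]
tool_rot: [0.707, 0.707, 0.0, 0.001]
force: [1.0, 0.2, -0.5]
gripper_width: 0.0392
finger_force: 61.6
```

Call:
servo_tool([
  [-0.004, 0.07, 0, 0, 0, 0],
  [-0.008, 0.14, 0, 0, 0, 0],
  [-0.012, 0.21, 0, 0, 0, 0],
  [-0.016, 0.28, 0, 0, 0, 0],
  [-0.02, 0.35, 0, 0, 0, 0],
])

```text
time: 14.0
eef_pos: [0.4745, 0.2326, 0.4094]
tool_rot: [0.707, 0.707, 0.001, 0.0]
force: [1.0, 0.2, -1.2]
gripper_width: 0.0392
finger_force: 61.6
```

Call:
servo_tool([
  [-0.004, 0.07, -0.02, 0, 0, 0],
  [-0.008, 0.13, -0.06, 0, 0, 0],
  [-0.012, 0.18, -0.1, 0, 0, 0],
  [-0.015, 0.21, -0.13, 0, 0, 0],
  [-0.018, 0.219, -0.15, 0, 0, 0],
])

```text
time: 14.5
eef_pos: [0.4638, 0.3637, 0.3176]
tool_rot: [0.707, 0.708, -0.0, -0.0]
force: [0.5, -0.1, -0.8]
gripper_width: 0.039
finger_force: 61.6
```

Call:
servo_tool([
  [0, 0, 0, 0, 0, 0],
  [0, 0, 0, 0, 0, 0],
  [0, 0, 0, 0, 0, 0],
])

```text
time: 14.8
eef_pos: [0.4648, 0.3615, 0.3194]
tool_rot: [0.708, 0.707, 0.001, 0.0]
force: [0.1, 0.7, -0.4]
gripper_width: 0.0393
finger_force: 61.6
```

Run:
```python
from h import *
print(bot.get_state()["eef_pos"])
im=imaging.camera("side"); cv2.imwrite("side7.png",im); cv2.imwrite("pics/s7.png",cv2.resize(im[170:330,290:430],None,fx=3.6,fy=3.6,interpolation=cv2.INTER_CUBIC))
```

```text
[0.46480948 0.36151298 0.31944134]
```

View pics/s7.png

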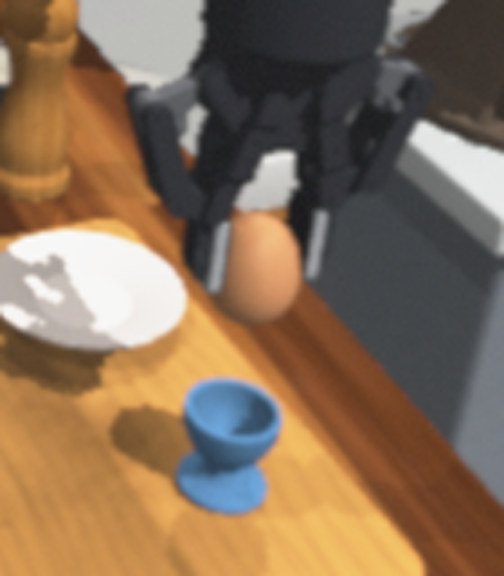

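Run:
```python
from h import *
im=cv2.imread("side7.png");H=hsv(im);h,s,v=H[...,0],H[...,1],H[...,2]
r=np.zeros(h.shape,bool); r[226:262,345:376]=1
c=max(blobs((h<16)&(s>70)&(s<190)&(v>120)&r,5),key=len); print(cv2.fitEllipse(c.astype(np.float32)),c.min(0),c.max(0))
b=.3194-.1943
for p in [(.4648,.3615)]: print(proj("side",[[*p,b],[*p,b+.056],[*p,b+.027],[*p,.07],[*p,.022]]))
c=max(blobs((h>95)&(h<120)&(s>90),30),key=len); print(c.min(0),c.max(0),rnd("side",c,.07,.0235))
```

```text
((363.45294189453125, 244.34925842285156), (21.642675399780273, 34.6390266418457), 166.20616149902344) [353 228] [375 261]
[[357.55133018 256.698146  ]
 [362.11376911 228.69422244]
 [359.70199986 243.47365173]
 [353.42174438 282.21134928]
 [350.08085179 302.96874338]]
[340 276] [366 311] (array([0.46628929, 0.36641831]), np.float64(0.04389367620348871))
```

Run:
```python
from h import *
im=cv2.imread("side3.png");H=hsv(im);h,s,v=H[...,0],H[...,1],H[...,2]
c=max(blobs((h>95)&(h<120)&(s>90),30),key=len); print(c.min(0),c.max(0))
lo=c[c[:,1]>c[:,1].max()-8]; print("foot cols",lo[:,0].min(),lo[:,0].max())
for x in(.465,):
  b=.2729-.2013; print(proj("side",[[x,.3604,b],[x,.3604,b+.048],[x-.0225,.3604,b],[x+.0225,.3604,b]]))
T={n:imaging.camera(n) for n in("side","top")}
im=T["side"]; cv2.imwrite("side8.png",im); cv2.imwrite("top8.png",T["top"])
H=hsv(im)
for r in(236,242,248,254,258): print(r,[tuple(H[r,c]) for c in range(346,380,2)])
```

```text
[343 252] [371 288]
foot cols 343 365
[[353.13847438 281.1010443 ]
 [356.70727115 258.95411463]
 [364.89410673 279.18937576]
 [341.23047243 283.04258222]]
236 [(np.int64(113), np.int64(19), np.int64(55)), (np.int64(113), np.int64(17), np.int64(60)), (np.int64(105), np.int64(7), np.int64(139)), (np.int64(110), np.int64(5), np.int64(151)), (np.int64(12), np.int64(105), np.int64(141)), (np.int64(12), np.int64(132), np.int64(183)), (np.int64(13), np.int64(133), np.int64(205)), (np.int64(13), np.int64(130), np.int64(222)), (np.int64(14), np.int64(121), np.int64(234)), (np.int64(15), np.int64(117), np.int64(240)), (np.int64(16), np.int64(116), np.int64(241)), (np.int64(15), np.int64(123), np.int64(239)), (np.int64(13), np.int64(131), np.int64(220)), (np.int64(12), np.int64(119), np.int64(94)), (np.int64(135), np.int64(15), np.int64(33)), (np.int64(120), np.int64(7), np.int64(105)), (np.int64(108), np.int64(8), np.int64(160))]
242 [(np.int64(115), np.int64(26), np.int64(58)), (np.int64(100), np.int64(8), np.int64(90)), (np.int64(105), np.int64(6), np.int64(158)), (np.int64(8), np.int64(15),
[... 2261 characters left out ...]
t64(218)), (np.int64(13), np.int64(171), np.int64(177)), (np.int64(13), np.int64(162), np.int64(151)), (np.int64(13), np.int64(145), np.int64(118)), (np.int64(13), np.int64(129), np.int64(107)), (np.int64(13), np.int64(126), np.int64(115)), (np.int64(13), np.int64(129), np.int64(127)), (np.int64(13), np.int64(128), np.int64(138)), (np.int64(12), np.int64(131), np.int64(142)), (np.int64(12), np.int64(141), np.int64(134)), (np.int64(11), np.int64(159), np.int64(117)), (np.int64(11), np.int64(175), np.int64(108)), (np.int64(12), np.int64(174), np.int64(113)), (np.int64(11), np.int64(172), np.int64(126)), (np.int64(12), np.int64(170), np.int64(129)), (np.int64(11), np.int64(168), np.int64(129))]
```

Call:
servo_tool([
  [0.003, 0, -0.03, 0, 0, 0],
  [0.006, 0, -0.06, 0, 0, 0],
  [0.006, 0, -0.08, 0, 0, 0],
  [0.006, 0, -0.085, 0, 0, 0],
  [0.006, 0, -0.085, 0, 0, 0],
])

```text
time: 15.45
eef_pos: [0.4681, 0.3623, 0.2671]
tool_rot: [0.707, 0.707, -0.0, -0.0]
force: [-0.1, 0.7, 0.2]
gripper_width: 0.0392
finger_force: 61.6
```

Run:
```python
from h import *
print(bot.get_state()["eef_pos"],bot.get_state()["force"])
im=imaging.camera("side"); cv2.imwrite("side9.png",im); cv2.imwrite("pics/s9.png",cv2.resize(im[230:320,320:390],None,fx=6,fy=6,interpolation=cv2.INTER_CUBIC))
```

```text
[0.46810204 0.36228795 0.26711071] [-0.07566888  0.72655281  0.20108966]
```

View pics/s9.png

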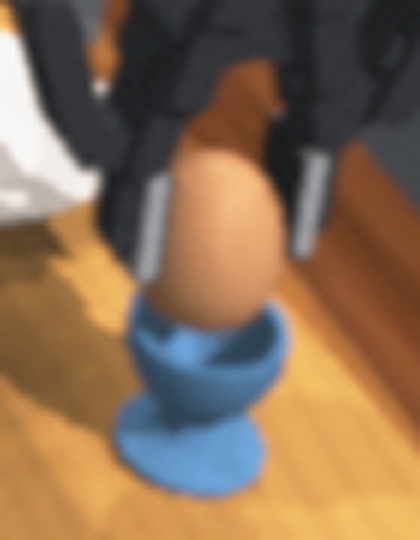

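Call:
servo_tool([
  [0, -0.003, -0.01, 0, 0, 0],
  [0, -0.004, -0.018, 0, 0, 0],
  [0, -0.004, -0.022, 0, 0, 0],
  [0, -0.004, -0.022, 0, 0, 0],
])

```text
time: 15.9
eef_pos: [0.468, 0.3599, 0.2536]
tool_rot: [0.707, 0.707, -0.0, -0.0]
force: [-0.3, 0.3, -0.3]
gripper_width: 0.0394
finger_force: 61.6
```

Call:
servo_tool([
  [0, 0, -0.002, 0, 0, 0],
  [0, 0, -0.003, 0, 0, 0],
  [0, 0, -0.003, 0, 0, 0],
])

```text
time: 16.2
eef_pos: [0.4681, 0.3601, 0.2526]
tool_rot: [0.707, 0.707, 0.0, 0.0]
force: [-1.0, -0.1, 3.6]
gripper_width: 0.039
finger_force: 62.1
```

Call:
servo_tool([
  [-0.002, 0, 0, 0, 0, 0],
  [-0.002, 0, -0.002, 0, 0, 0],
  [-0.002, 0, -0.002, 0, 0, 0],
])

```text
time: 16.5
eef_pos: [0.4669, 0.3602, 0.2519]
tool_rot: [0.707, 0.707, 0.001, 0.0]
force: [-2.1, 0.8, 10.3]
gripper_width: 0.0391
finger_force: 62.8
```

Call:
servo_tool([
  [0, 0, 0.001, 0, 0, 0],
  [0, 0, 0.001, 0, 0, 0],
  [0, 0, 0.001, 0, 0, 0],
  [0, 0, 0.001, 0, 0, 0],
  [0, 0, 0.001, 0, 0, 0],
], fingers=0.5)

```text
time: 17.0
eef_pos: [0.4668, 0.36, 0.2514]
tool_rot: [0.707, 0.707, -0.0, 0.0]
force: [0.5, -0.4, 0.6]
gripper_width: 0.0643
finger_force: 0.0
```

Run:
```python
from h import *
print(bot.get_state()["eef_pos"],bot.get_state()["force"])
im=imaging.camera("side"); cv2.imwrite("side10.png",im); cv2.imwrite("pics/s10.png",cv2.resize(im[230:320,320:390],None,fx=6,fy=6,interpolation=cv2.INTER_CUBIC))
```

```text
[0.46682513 0.35995359 0.25137452] [ 0.52861069 -0.38669175  0.61293593]
```

View pics/s10.png

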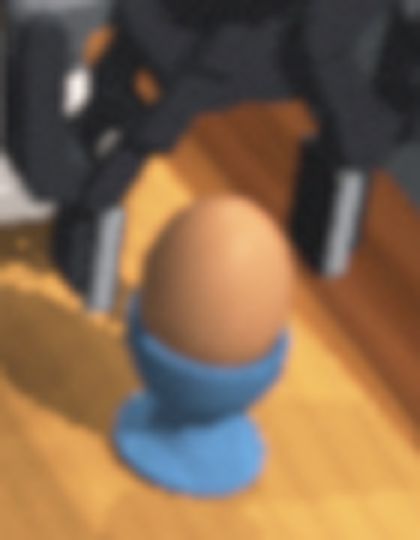

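Call:
servo_tool([
  [0, 0, 0.05, 0, 0, 0],
  [0, 0, 0.12, 0, 0, 0],
  [0, 0, 0.19, 0, 0, 0],
  [0, 0, 0.25, 0, 0, 0],
  [0, 0, 0.25, 0, 0, 0],
])

```text
time: 17.55
eef_pos: [0.467, 0.3601, 0.4064]
tool_rot: [0.707, 0.707, 0.004, 0.001]
force: [0.2, 0.5, -0.1]
gripper_width: 0.064
finger_force: 0.0
```

Call:
servo_tool([
  [-0.02, -0.34, 0, 0, 0, 0.318],
  [-0.02, -0.34, 0, 0, 0, 0.318],
  [-0.02, -0.34, 0, 0, 0, 0.318],
  [-0.02, -0.34, 0, 0, 0, 0.318],
  [-0.02, -0.34, 0, 0, 0, 0.318],
], fingers=1)

```text
time: 18.05
eef_pos: [0.4543, 0.1523, 0.401]
tool_rot: [0.615, 0.788, -0.001, -0.0]
force: [0.8, 0.9, -0.4]
gripper_width: 0.0852
finger_force: 0.0
```

Call:
servo_tool([
  [-0.02, -0.334, -0.03, 0, 0, 0],
  [-0.02, -0.334, -0.03, 0, 0, 0],
  [-0.02, -0.334, -0.03, 0, 0, 0],
  [-0.02, -0.334, -0.03, 0, 0, 0],
  [-0.02, -0.334, -0.03, 0, 0, 0],
])

```text
time: 18.55
eef_pos: [0.4426, -0.0485, 0.3826]
tool_rot: [0.616, 0.788, -0.0, -0.0]
force: [0.8, 0.8, 0.5]
gripper_width: 0.0853
finger_force: 0.0
```

Call:
servo_tool([
  [0, 0, 0, 0, 0, 0],
  [0, 0, 0, 0, 0, 0],
  [0, 0, 0, 0, 0, 0],
])

```text
time: 18.85
eef_pos: [0.4429, -0.0431, 0.3835]
tool_rot: [0.613, 0.79, 0.0, -0.0]
force: [0.5, 0.6, 0.6]
gripper_width: 0.0853
finger_force: 0.0
```

Run:
```python
from h import *
print(bot.get_state()["eef_pos"])
im=imaging.camera("side"); cv2.imwrite("side11.png",im); H=hsv(im);h,s,v=H[...,0],H[...,1],H[...,2]
r=np.zeros(h.shape,bool); r[225:290,335:385]=1
c=max(blobs((h<16)&(s>70)&(s<150)&(v>90)&r,5),key=len); print("egg",c.min(0),c.max(0))
c=max(blobs((h>95)&(h<120)&(s>90),30),key=len); print("cup",c.min(0),c.max(0))
print("espresso rim side px for the estimate",proj("side",[[.443+a,-.0445+b,z] for a,b,z in((0,0,.053),(.0325,0,.053),(-.0325,0,.053),(.023,0,0),(0,.0325,.053))]))
for rr in range(180,204,3): print(rr,[int(a) for a in v[rr,270:305]])
```

```text
[ 0.44294496 -0.04312533  0.38350053]
egg [353 225] [384 259]
cup [ 92 173] [110 219]
espresso rim side px for the estimate [[289.96457938 186.86336179]
 [278.40190916 188.09124647]
 [301.38150377 185.65102024]
 [280.96774795 204.93568512]
 [293.95777494 192.35431298]]
180 [155, 151, 151, 153, 156, 157, 161, 160, 161, 171, 176, 176, 171, 167, 167, 169, 172, 174, 178, 168, 147, 117, 104, 112, 112, 110, 99, 91, 93, 98, 105, 111, 119, 125, 128]
183 [175, 174, 172, 167, 156, 143, 112, 86, 85, 103, 119, 121, 120, 127, 154, 184, 204, 205, 195, 182, 173, 147, 107, 94, 103, 116, 129, 140, 153, 162, 167, 169, 167, 166, 166]
186 [123, 129, 125, 104, 75, 51, 68, 105, 112, 125, 150, 150, 154, 172, 209, 223, 226, 224, 221, 213, 213, 198, 141, 95, 83, 86, 93, 103, 114, 120, 126, 131, 130, 134, 140]
189 [115, 128, 138, 134, 110, 78, 56, 51, 69, 124, 191, 216, 222, 223, 222, 221, 219, 218, 216, 210, 206, 193, 154, 108, 86, 85, 90, 99, 108, 113, 121, 127, 127, 128, 132]
192 [91, 102, 117, 126, 131, 125, 98, 66, 48, 43, 45, 61, 93, 123, 151, 182, 196, 209, 214, 208, 202, 189, 146, 102, 86, 87, 98, 108, 115, 121, 128, 133, 133, 135, 139]
195 [58, 55, 60, 67, 75, 80, 86, 85, 75, 55, 40, 39, 42, 40, 41, 42, 40, 43, 42, 43, 49, 59, 77, 87, 95, 104, 116, 127, 132, 136, 141, 147, 147, 146, 149]
198 [59, 57, 55, 57, 59, 68, 76, 83, 83, 70, 52, 39, 42, 40, 39, 42, 41, 41, 38, 44, 60, 82, 93, 101, 112, 122, 134, 143, 152, 154, 160, 161, 161, 160, 163]
201 [60, 58, 58, 53, 49, 52, 57, 66, 76, 79, 68, 52, 41, 41, 38, 39, 39, 40, 45, 62, 84, 95, 107, 119, 129, 134, 141, 154, 161, 165, 172, 173, 170, 171, 172]
```

Call:
servo_tool([
  [0.001, -0.001, -0.08, 0, 0, 0],
  [0.001, -0.001, -0.16, 0, 0, 0],
  [0.001, -0.001, -0.24, 0, 0, 0],
  [0.001, -0.001, -0.29, 0, 0, 0],
  [0.001, -0.001, -0.312, 0, 0, 0],
])

```text
time: 19.4
eef_pos: [0.4432, -0.0439, 0.1938]
tool_rot: [0.613, 0.79, -0.001, -0.002]
force: [0.1, 0.5, 0.5]
gripper_width: 0.0853
finger_force: 0.0
```

Call:
servo_tool([
  [0, 0, 0, 0, 0, 0],
  [0, 0, 0, 0, 0, 0],
  [0, 0, 0, 0, 0, 0],
  [0, 0, 0, 0, 0, 0],
  [0, 0, 0, 0, 0, 0],
], fingers=-1)

```text
time: 19.9
eef_pos: [0.4436, -0.0449, 0.1971]
tool_rot: [0.614, 0.79, 0.0, 0.001]
force: [0.4, -0.2, -1.1]
gripper_width: 0.0617
finger_force: 65.1
```

Call:
servo_tool([
  [0, 0, 0, 0, 0, 0],
  [0, 0, 0, 0, 0, 0],
])

```text
time: 20.1
eef_pos: [0.4436, -0.0451, 0.1969]
tool_rot: [0.614, 0.79, 0.0, 0.001]
force: [-0.1, -0.3, 7.4]
gripper_width: 0.0611
finger_force: 65.7
```

Call:
servo_tool([
  [0, 0, 0.03, 0, 0, 0],
  [0, 0, 0.1, 0, 0, 0],
  [0, 0, 0.18, 0, 0, 0],
  [0, 0, 0.26, 0, 0, 0],
  [0, 0, 0.325, 0, 0, 0],
])

```text
time: 20.6
eef_pos: [0.4429, -0.0449, 0.3941]
tool_rot: [0.614, 0.79, 0.0, 0.001]
force: [1.3, -0.2, -2.1]
gripper_width: 0.061
finger_force: 66.0
```

Call:
servo_tool([
  [0.008, 0.05, 0, 0, 0, -0.05],
  [0.016, 0.1, 0, 0, 0, -0.15],
  [0.024, 0.15, 0, 0, 0, -0.25],
  [0.032, 0.2, 0, 0, 0, -0.35],
  [0.04, 0.25, 0, 0, 0, -0.45],
])

```text
time: 21.1
eef_pos: [0.4673, 0.1062, 0.3914]
tool_rot: [0.744, 0.668, 0.0, 0.0]
force: [-0.8, -0.5, -0.5]
gripper_width: 0.0611
finger_force: 66.0
```

Call:
servo_tool([
  [0.006, 0.06, -0.02, 0, 0, -0.04],
  [0.012, 0.11, -0.07, 0, 0, -0.04],
  [0.017, 0.15, -0.12, 0, 0, -0.04],
  [0.017, 0.176, -0.17, 0, 0, -0.04],
  [0.017, 0.176, -0.2, 0, 0, -0.04],
])

```text
time: 21.6
eef_pos: [0.4771, 0.2121, 0.2692]
tool_rot: [0.753, 0.658, -0.001, -0.0]
force: [1.0, -0.2, -0.7]
gripper_width: 0.0612
finger_force: 66.0
```

Call:
servo_tool([
  [0, 0, 0, 0, 0, 0],
  [0, 0, 0, 0, 0, 0],
  [0, 0, 0, 0, 0, 0],
])

```text
time: 21.9
eef_pos: [0.4779, 0.2103, 0.2725]
tool_rot: [0.754, 0.657, 0.001, 0.0]
force: [0.2, 0.5, -0.7]
gripper_width: 0.0611
finger_force: 66.0
```

Run:
```python
from h import *
p=bot.get_state()["eef_pos"]; print(p)
T={n:imaging.camera(n) for n in("side","top")}
for n in T: cv2.imwrite(f"{n}12.png",T[n])
im=T["side"]; b=p[2]-.1969
print(proj("side",[[*p[:2],b],[*p[:2],b+.053],[.478,.2105,.036]]))
cv2.imwrite("pics/c12.png",np.hstack([cv2.resize(im[190:290,265:385],(480,400),interpolation=cv2.INTER_CUBIC),cv2.resize(T["top"][180:260,110:190],(320,320)).__class__(np.zeros((400,1,3),np.uint8).shape,np.uint8) if 0 else cv2.resize(T["top"][180:280,100:180],(320,400),interpolation=cv2.INTER_CUBIC)]))
```

```text
[0.47788319 0.21031114 0.2724945 ]
[[314.06702241 233.18177858]
 [316.19566417 211.15569575]
 [312.546311   248.8531943 ]]
```

View pics/c12.png

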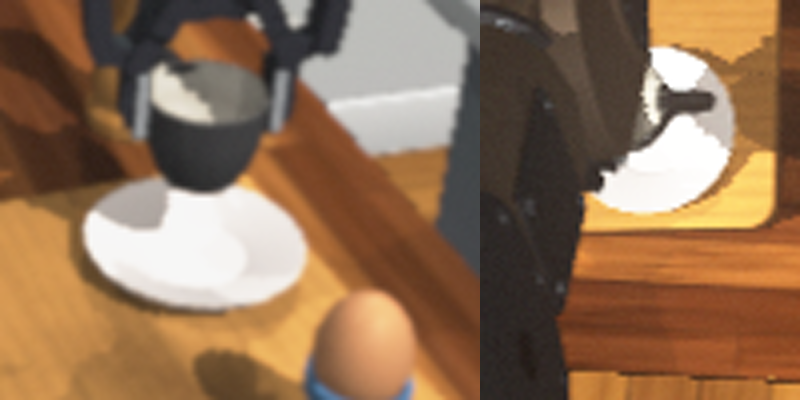

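Call:
servo_tool([
  [0.004, 0, -0.03, 0, 0, 0],
  [0.004, 0, -0.055, 0, 0, 0],
  [0.004, 0, -0.072, 0, 0, 0],
  [0.004, 0, -0.078, 0, 0, 0],
  [0.004, 0, -0.078, 0, 0, 0],
])

```text
time: 22.5
eef_pos: [0.4801, 0.2105, 0.2246]
tool_rot: [0.753, 0.658, -0.0, -0.0]
force: [0.0, 0.2, -2.0]
gripper_width: 0.061
finger_force: 66.0
```

Call:
servo_tool([
  [0, 0, -0.002, 0, 0, 0],
  [0, 0, -0.004, 0, 0, 0],
  [0, 0, -0.005, 0, 0, 0],
  [0, 0, -0.005, 0, 0, 0],
])

```text
time: 22.9
eef_pos: [0.4801, 0.2106, 0.2228]
tool_rot: [0.753, 0.658, 0.001, 0.0]
force: [-1.9, -0.1, 12.3]
gripper_width: 0.0612
finger_force: 67.1
```

Seated at the expected height. Release, rise, and check by numbers.

Call:
servo_tool([
  [0, 0, 0.002, 0, 0, 0],
  [0, 0, 0.002, 0, 0, 0],
  [0, 0, 0.002, 0, 0, 0],
  [0, 0, 0.002, 0, 0, 0],
  [0, 0, 0.002, 0, 0, 0],
], fingers=0.9)

```text
time: 23.4
eef_pos: [0.48, 0.2106, 0.2227]
tool_rot: [0.753, 0.658, -0.0, 0.0]
force: [-0.3, 0.9, -0.4]
gripper_width: 0.0813
finger_force: 0.0
```

Call:
servo_tool([
  [0, 0, 0.04, 0, 0, 0],
  [0, 0, 0.11, 0, 0, 0],
  [0, 0, 0.19, 0, 0, 0],
  [0, 0, 0.27, 0, 0, 0],
  [0, 0, 0.3, 0, 0, 0],
])

```text
time: 23.9
eef_pos: [0.48, 0.2106, 0.4071]
tool_rot: [0.753, 0.658, 0.003, 0.001]
force: [-0.9, 0.2, -0.8]
gripper_width: 0.0809
finger_force: 0.0
```

Call:
servo_tool([
  [-0.015, -0.35, 0, 0, 0, 0.8],
  [-0.015, -0.35, 0, 0, 0, 0.8],
  [-0.015, -0.35, 0, 0, 0, 0.8],
  [-0.015, -0.35, 0, 0, 0, 0.8],
  [-0.015, -0.35, 0, 0, 0, 0.8],
], fingers=-0.1)

```text
time: 24.4
eef_pos: [0.4706, -0.0014, 0.4028]
tool_rot: [0.511, 0.859, -0.0, 0.0]
force: [1.0, 0.3, 0.6]
gripper_width: 0.0383
finger_force: 0.0
```

Call:
servo_tool([
  [-0.018, -0.285, -0.05, 0, 0, 0.9],
  [-0.018, -0.285, -0.05, 0, 0, 0.9],
  [-0.018, -0.285, -0.05, 0, 0, 0.9],
  [-0.018, -0.285, -0.05, 0, 0, 0.9],
  [-0.018, -0.285, -0.05, 0, 0, 0.9],
])

```text
time: 24.9
eef_pos: [0.4598, -0.174, 0.3718]
tool_rot: [0.195, 0.981, -0.0, -0.0]
force: [-0.3, 0.2, -0.1]
gripper_width: 0.0384
finger_force: 0.0
```

Call:
servo_tool([
  [0, 0, 0, 0, 0, 0.6],
  [0, 0, 0, 0, 0, 0.6],
  [0, 0, 0, 0, 0, 0.6],
  [0, 0, 0, 0, 0, 0.6],
  [0, 0, 0, 0, 0, 0.6],
])

```text
time: 25.4
eef_pos: [0.4602, -0.1704, 0.3727]
tool_rot: [-0.037, 0.999, 0.0, -0.0]
force: [0.8, 0.3, 0.8]
gripper_width: 0.0384
finger_force: 0.0
```

Run:
```python
from h import *
np.set_printoptions(precision=4,suppress=True)
st=bot.get_state(); p=st["eef_pos"]; print(p,st["tool_rot"],st["qpos"])
T={n:imaging.camera(n) for n in("side","top")}
for n in T: cv2.imwrite(f"{n}13.png",T[n])
im=T["top"];H=hsv(im);h,s,v=H[...,0],H[...,1],H[...,2]
for r in range(190,236,2): print(r,"".join("#" if a<100 else("+" if a<170 else ".") for a in v[r,115:180]))
```

```text
[ 0.4602 -0.1704  0.3727] [-0.037   0.9993  0.0001 -0.    ] [-0.4893  0.3421  1.9191  0.0001  0.8805 -2.1342]
190 ...........................................................++++++
192 .....................................+++...................++++++
194 ........................................++++++...+.........++++++
196 .......................+...................++++++++++......++++++
198 ...................+.........................+++++++++++...++####
200 .................................................+++++++...+#####
202 +++......................++........+............+++++++++..+#####
204 ++++.....................++++.....++++..........++++++++++++#####
206 .++++.....................++++....+++++++++###+..+++++++++++#####
208 ..........................++++....++++++++++###..+++++++++++#####
210 ..............................+...++#######+++...+++++++...+#####
212 ...................................##.............++++.....+#####
214 ...............+....+............+#+................+......+#####
216 ................+++++++........++#+........................+#####
218 ...................+++++++++.++++..........................+#####
220 ...........................................................+#++++
222 ...........................................................++++++
224 ...........................................................++++++
226 ...........................................................++++++
228 .........................................+.................++++++
230 ...........................................................+++#++
232 ..........................................................+++++##
234 +........................................................+++++++.
```

Run:
```python
from h import *
np.set_printoptions(precision=4,suppress=True)
c=np.array([.479,.2105])-np.array([.001,.0015])
for y in(0,.085,.17): print(y,proj("top",[[c[0]+r*np.sin(y),c[1]-r*np.cos(y),z] for r,z in((0,.079),(.036,.062),(.06,.062))]))
im=cv2.imread("top13.png");H=hsv(im)
for r in range(202,214): print(r,[int(a) for a in H[r,144:168,2]])
# saucer / cup in side view
s=cv2.imread("side13.png");Hs=hsv(s); print(proj("side",[[.479,.2105,.079],[.479,.2105,.026],[.5115,.2105,.079],[.4465,.2105,.079],[.478,.2105,.036]]))
for r in(222,226,230,236,240,246): print(r,[int(a) for a in Hs[r,284:344,2]])
```

```text
0 [[138.3928 208.4868]
 [153.3288 210.4148]
 [162.2733 210.8919]]
0.085 [[138.3928 208.4868]
 [153.3964 209.2903]
 [162.3779 209.0174]]
0.17 [[138.3928 208.4868]
 [153.3667 208.1698]
 [162.3204 207.1511]]
202 [243, 245, 245, 239, 236, 190, 158, 179, 181, 180, 204, 217, 217, 221, 221, 220, 223, 212, 181, 162, 162, 162, 159, 160]
203 [234, 249, 249, 249, 242, 181, 135, 164, 180, 183, 181, 179, 205, 218, 220, 221, 221, 223, 190, 161, 161, 162, 164, 162]
204 [236, 251, 250, 250, 219, 155, 124, 125, 163, 176, 177, 179, 180, 204, 216, 216, 215, 217, 184, 155, 153, 157, 155, 156]
205 [146, 243, 253, 251, 205, 142, 120, 92, 107, 117, 127, 133, 141, 148, 139, 165, 172, 198, 184, 155, 154, 153, 153, 156]
206 [146, 244, 254, 249, 186, 135, 118, 112, 118, 119, 116, 115, 115, 105, 97, 90, 88, 119, 185, 178, 157, 157, 158, 157]
207 [146, 241, 253, 250, 201, 161, 142, 116, 122, 120, 121, 117, 113, 111, 100, 96, 86, 87, 178, 187, 164, 163, 163, 162]
208 [144, 239, 252, 250, 202, 149, 123, 111, 120, 120, 115, 109, 106, 102, 100, 92, 87, 83, 190, 189, 160, 161, 163, 160]
209 [148, 235, 251, 253, 224, 
[... 1749 characters left out ...]
3, 134, 128, 127, 128, 128, 126, 125, 125, 142, 170, 182, 180, 180, 186, 192, 195, 191, 176, 156, 138, 127, 126, 127, 127]
240 [117, 118, 120, 121, 130, 146, 168, 179, 185, 184, 184, 184, 181, 165, 111, 60, 46, 45, 56, 82, 113, 146, 182, 211, 224, 229, 230, 231, 232, 232, 226, 199, 166, 145, 136, 132, 131, 131, 124, 114, 108, 101, 91, 141, 226, 245, 246, 244, 234, 213, 188, 176, 178, 184, 190, 190, 178, 159, 140, 130]
246 [129, 159, 224, 241, 232, 203, 186, 183, 183, 181, 179, 170, 153, 144, 129, 93, 56, 44, 44, 44, 46, 48, 49, 51, 54, 55, 58, 59, 59, 60, 61, 62, 64, 65, 66, 65, 67, 66, 67, 66, 68, 110, 188, 231, 239, 240, 240, 240, 240, 241, 242, 243, 245, 245, 238, 216, 188, 180, 182, 183]
```

Call:
servo_tool([
  [0, -0.001, -0.08, 0, 0, 0.08],
  [0, -0.001, -0.16, 0, 0, 0.08],
  [0, -0.001, -0.22, 0, 0, 0.08],
  [0, -0.001, -0.24, 0, 0, 0.08],
  [0, -0.001, -0.24, 0, 0, 0.08],
])

```text
time: 26.0
eef_pos: [0.4603, -0.1711, 0.2278]
tool_rot: [-0.069, 0.998, 0.001, -0.001]
force: [1.0, -0.2, 1.0]
gripper_width: 0.0389
finger_force: 0.0
```

Call:
servo_tool([
  [0, 0, -0.03, 0, 0, 0],
  [0, 0, -0.06, 0, 0, 0],
  [0, 0, -0.078, 0, 0, 0],
  [0, 0, -0.086, 0, 0, 0],
  [0, 0, -0.086, 0, 0, 0],
])

```text
time: 26.5
eef_pos: [0.4605, -0.1711, 0.1776]
tool_rot: [-0.07, 0.998, -0.0, 0.0]
force: [-0.5, -0.1, 0.9]
gripper_width: 0.0382
finger_force: 0.0
```

Call:
servo_tool([
  [0, 0, 0, 0, 0, 0],
  [0, 0, 0, 0, 0, 0],
  [0, 0, 0, 0, 0, 0],
  [0, 0, 0, 0, 0, 0],
  [0, 0, 0, 0, 0, 0],
], fingers=-1)

```text
time: 27.0
eef_pos: [0.4605, -0.1711, 0.1794]
tool_rot: [-0.07, 0.998, -0.001, 0.001]
force: [-3.2, 2.9, 26.2]
gripper_width: 0.0126
finger_force: 56.5
```

Call:
servo_tool([
  [0, 0, 0, 0, 0, 0],
  [0, 0, 0, 0, 0, 0],
  [0, 0, 0, 0, 0, 0],
  [0, 0, 0.02, 0, 0, 0],
  [0, 0, 0.045, 0, 0, 0],
], fingers=-0.1)

```text
time: 27.5
eef_pos: [0.4601, -0.171, 0.2045]
tool_rot: [-0.07, 0.998, 0.0, -0.001]
force: [0.7, -0.2, 0.0]
gripper_width: 0.0385
finger_force: 0.0
```

Call:
servo_tool([
  [-0.04, -0.006, 0, 0, 0, 0],
  [-0.08, -0.011, 0, 0, 0, 0],
  [-0.08, -0.011, 0, 0, 0, 0],
  [-0.08, -0.011, 0, 0, 0, 0],
])

```text
time: 27.9
eef_pos: [0.4124, -0.1779, 0.2047]
tool_rot: [-0.07, 0.998, -0.0, 0.0]
force: [1.5, -0.4, -0.0]
gripper_width: 0.0385
finger_force: 0.0
```

Run:
```python
from h import *
print(bot.get_state()["eef_pos"],bot.get_state()["gripper_width"])
im=imaging.camera("side"); cv2.imwrite("side14.png",im); H=hsv(im)
for z in(.005,): print(proj("side",[[.4602+a*.9904,-.171+a*.1385,z] for a in(-.065,-.048,0,.065)]))
r=np.zeros(H.shape[:2],bool); r[165:205,235:300]=1
for c in blobs((H[...,1]<60)&(H[...,2]>150)&r,8): print(c.min(0),c.max(0),plane("side",[c[c[:,0].argmin()],c[c[:,0].argmax()]],.006))
```

```text
[ 0.41240617 -0.17790546  0.20473871] 0.038501738191045506
[[289.56140865 179.73186144]
 [284.57604174 180.59438774]
 [270.24738173 183.07326723]
 [250.22366629 186.53703922]]
[251 181] [285 187] [[ 0.52042238 -0.16941704]
 [ 0.41509217 -0.16615022]]
```

Call:
servo_tool([
  [0, 0, -0.02, 0, 0, 0],
  [0, 0, -0.036, 0, 0, 0],
  [0, 0, -0.044, 0, 0, 0],
  [0, 0, -0.044, 0, 0, 0],
])

```text
time: 28.35
eef_pos: [0.4124, -0.1775, 0.1771]
tool_rot: [-0.07, 0.998, 0.0, -0.001]
force: [0.5, -0.3, -0.2]
gripper_width: 0.0381
finger_force: 0.0
```

Call:
servo_tool([
  [0, 0, 0, 0, 0, 0],
  [0, 0, 0, 0, 0, 0],
  [0, 0, 0, 0, 0, 0],
  [0, 0, 0, 0, 0, 0],
  [0, 0, 0, 0, 0, 0],
], fingers=-1)

```text
time: 28.85
eef_pos: [0.4121, -0.1778, 0.1786]
tool_rot: [-0.07, 0.998, -0.0, 0.0]
force: [-3.9, -2.4, 10.5]
gripper_width: 0.0003
finger_force: 5.5
```

Call:
servo_tool([
  [0, 0, 0.02, 0, 0, 0],
  [0, 0, 0.06, 0, 0, 0],
  [0, 0, 0.08, 0, 0, 0],
  [0, 0, 0.08, 0, 0, 0],
])

```text
time: 29.25
eef_pos: [0.4124, -0.1777, 0.2272]
tool_rot: [-0.07, 0.998, -0.001, 0.001]
force: [-0.1, -0.2, 0.2]
gripper_width: -0.0003
finger_force: 0.0
```

Run:
```python
from h import *
p=bot.get_state()["eef_pos"]; print(p,bot.get_state()["gripper_width"])
im=imaging.camera("side"); cv2.imwrite("side15.png",im); H=hsv(im)
r=np.zeros(H.shape[:2],bool); r[150:205,235:300]=1
for c in blobs((H[...,1]<60)&(H[...,2]>150)&r,8): print(c.min(0),c.max(0),c[c[:,0].argmin()],c[c[:,0].argmax()])
for h in(.045,.05): print(proj("side",[[.4602+a*.9904,-.171+a*.1385,h+.005] for a in(-.065,-.03,0,.065)]))
```

```text
[ 0.41236851 -0.17769575  0.22724695] -0.0003081506260997912
[251 180] [286 188] [251 185] [286 181]
[295 150] [299 162] [295 154] [299 162]
[235 150] [263 158] [235 156] [263 154]
[[290.34163329 166.33764419]
 [279.84917521 168.02328902]
 [270.69152393 169.49397954]
 [250.3068368  172.76597634]]
[[290.43019207 164.8198181 ]
 [279.91753654 166.4939937 ]
 [270.74194531 167.95467423]
 [250.31626627 171.20439134]]
```

Call:
servo_tool([
  [0.013, 0.002, 0, 0, 0, 0],
  [0.013, 0.002, 0, 0, 0, 0],
  [0.013, 0.002, -0.04, 0, 0, 0],
  [0.013, 0.002, -0.075, 0, 0, 0],
  [0.013, 0.002, -0.087, 0, 0, 0],
], fingers=-0.3)

```text
time: 29.8
eef_pos: [0.4199, -0.1762, 0.1724]
tool_rot: [-0.07, 0.998, 0.001, -0.001]
force: [-19.4, 9.2, 152.9]
gripper_width: 0.0299
finger_force: 77.3
```

Call:
servo_tool([
  [0, 0, 0, 0, 0, 0],
  [0, 0, 0, 0, 0, 0],
])

```text
time: 30.0
eef_pos: [0.4201, -0.1764, 0.1734]
tool_rot: [-0.07, 0.998, 0.0, -0.0]
force: [0.7, 0.4, -0.2]
gripper_width: 0.0297
finger_force: 0.0
```

Call:
servo_tool([
  [0, 0, 0, 0, 0, 0],
  [0, 0, 0, 0, 0, 0],
  [0, 0, 0, 0, 0, 0],
  [0, 0, 0, 0, 0, 0],
  [0, 0, 0, 0, 0, 0],
], fingers=-1)

```text
time: 30.5
eef_pos: [0.4202, -0.1765, 0.174]
tool_rot: [-0.07, 0.998, -0.0, 0.0]
force: [-0.7, 0.3, 9.0]
gripper_width: 0.0113
finger_force: 59.1
```

Call:
servo_tool([
  [0, 0, 0.02, 0, 0, 0],
  [0, 0, 0.08, 0, 0, 0],
  [0, 0, 0.16, 0, 0, 0],
  [0, 0, 0.24, 0, 0, 0],
  [0, 0, 0.32, 0, 0, 0],
])

```text
time: 31.0
eef_pos: [0.4194, -0.176, 0.3682]
tool_rot: [-0.07, 0.998, 0.0, -0.0]
force: [0.9, -0.5, 0.4]
gripper_width: 0.0108
finger_force: 58.4
```

Call:
servo_tool([
  [0.002, 0.06, 0.015, 0, 0, 0],
  [0.004, 0.13, 0.015, 0, 0, 0],
  [0.006, 0.2, 0.015, 0, 0, 0],
  [0.008, 0.27, 0.015, 0, 0, 0],
  [0.01, 0.34, 0.015, 0, 0, 0],
])

```text
time: 31.5
eef_pos: [0.4254, 0.0292, 0.3753]
tool_rot: [-0.07, 0.998, 0.0, 0.0]
force: [0.6, -0.1, 0.2]
gripper_width: 0.011
finger_force: 58.4
```

Call:
servo_tool([
  [0.002, 0.07, 0, 0, 0, -0.03],
  [0.003, 0.14, 0, 0, 0, -0.069],
  [0.004, 0.21, 0, 0, 0, -0.069],
  [0.005, 0.28, 0, 0, 0, -0.069],
  [0.006, 0.35, 0, 0, 0, -0.069],
])

```text
time: 32.0
eef_pos: [0.4289, 0.2393, 0.3753]
tool_rot: [-0.043, 0.999, 0.0, 0.0]
force: [0.7, -0.8, -1.0]
gripper_width: 0.0108
finger_force: 58.4
```

Call:
servo_tool([
  [0, 0.06, -0.02, 0, 0, 0],
  [0, 0.1, -0.06, 0, 0, 0],
  [0, 0.105, -0.08, 0, 0, 0],
  [0, 0.105, -0.08, 0, 0, 0],
  [0, 0.105, -0.08, 0, 0, 0],
])

```text
time: 32.5
eef_pos: [0.4297, 0.2998, 0.3271]
tool_rot: [-0.043, 0.999, -0.0, -0.0]
force: [0.3, 0.3, 0.7]
gripper_width: 0.011
finger_force: 58.4
```

Run:
```python
from h import *
np.set_printoptions(precision=4,suppress=True)
st=bot.get_state(); p=st["eef_pos"]; print(p,st["tool_rot"],st["gripper_width"])
T={n:imaging.camera(n) for n in("side","top")}
for n in T: cv2.imwrite(f"{n}16.png",T[n])
b=p[2]-.174; c=p[:2]+.04*np.array([.9964,.085]); print(c,b)
print(proj("side",[[c[0]+a*.9964,c[1]+a*.085,b+.005] for a in(-.065,0,.065)]),proj("top",[[c[0]+a*.9964,c[1]+a*.085,b+.005] for a in(-.065,0,.065)]))
H=hsv(T["side"]); r=np.zeros(H.shape[:2],bool); r[180:260,290:370]=1
m=(H[...,1]<50)&(H[...,2]>110)&r
for q in range(185,262,2): print(q,"".join("#" if a else "." for a in m[q,288:372]))
```

```text
[0.4297 0.2998 0.3271] [-0.0427  0.9991 -0.0001 -0.0001] 0.010985937150904453
[0.4696 0.3032] 0.15312547753646516
[[373.5745 216.4701]
 [341.9523 222.3011]
 [308.6827 228.4539]] [[ 91.2035 229.7784]
 [ 92.4061 203.7066]
 [ 93.5857 178.2743]]
185 ...............................#############################........................
187 .................................###########################........................
189 ...................................##########################.......................
191 .....................................########################.......................
193 ......................................###########################...................
195 ........................................##########################..................
197 ..........................................########################...............#..
199 ...........................................########################.............##..
201 .............................................#######################................
203 ...............................................######
[... 1912 characters left out ...]
####..........................###############................................
249 ..##########........................#################...............................
251 ..############.....................##################...............................
253 ..############....................###################...............................
255 ..##############................#####################...............................
257 ..##################.........#######################................................
259 ....###############################################.................................
261 ....................................................................................
```

Call:
servo_tool([
  [0, 0, -0.04, 0, 0, 0],
  [0, 0, -0.09, 0, 0, 0],
  [0, 0, -0.14, 0, 0, 0],
  [0, 0, -0.17, 0, 0, 0],
  [0, 0, -0.185, 0, 0, 0],
])

```text
time: 33.1
eef_pos: [0.4299, 0.2998, 0.2149]
tool_rot: [-0.042, 0.999, -0.0, -0.0]
force: [-0.3, 0.6, -0.5]
gripper_width: 0.0109
finger_force: 58.4
```

Call:
servo_tool([
  [0, 0, -0.006, 0, 0, 0],
  [0, 0, -0.012, 0, 0, 0],
  [0, 0, -0.018, 0, 0, 0],
  [0, 0, -0.022, 0, 0, 0],
  [0, 0, -0.024, 0, 0, 0],
])

```text
time: 33.6
eef_pos: [0.4297, 0.3006, 0.2013]
tool_rot: [-0.043, 0.999, 0.0, 0.0]
force: [0.9, 0.1, -0.3]
gripper_width: 0.0108
finger_force: 58.4
```

Run:
```python
from h import *
st=bot.get_state(); p=st["eef_pos"]; print(p,st["force"])
T={n:imaging.camera(n) for n in("side","top")}
for n in T: cv2.imwrite(f"{n}17.png",T[n])
c=np.array([.4696,.3032]); print(proj("side",[[c[0]+a*.9964,c[1]+a*.085,.031] for a in(-.065,0,.065)]))
H=hsv(T["side"]); 
m=(H[...,1]<60)&(H[...,2]>110)
for q in range(230,306,2): print(q,"".join("#" if a else "." for a in m[q,285:375]))
c=max(blobs((H[...,0]>95)&(H[...,0]<120)&(H[...,1]>90)&(np.arange(512)>300),20),key=len); print(c.min(0),c.max(0))
```

```text
[0.42965459 0.30061117 0.20133612] [ 0.86299707  0.09086414 -0.3374916 ]
[[363.81927095 271.75517754]
 [334.44503812 278.46005828]
 [303.64899579 285.52397659]]
230 ................#########################.................................................
232 ................###########################...............................................
234 ................###########################...............................................
236 ............#...##########################................................................
238 ........#####.....#######################..#...........................................##.
240 .....#########........################....######.......................................##.
242 ...###########............................#########....................................###
244 ..###########.............................###########..................................###
246 .#############...........................#############..................................##
248 .##############..........................###############........................
[... 1990 characters left out ...]
###....#.......
292 .................................................................................#........
294 ...............................................................................#..........
296 .............................................................................#............
298 ............................................................................#.............
300 .............................................................................#............
302 ..............................................................................#...........
304 ..............................................................................#...........
[340 285] [365 311]
```

Call:
servo_tool([
  [0, 0, -0.002, 0, 0, 0],
  [0, 0, -0.004, 0, 0, 0],
  [0, 0, -0.006, 0, 0, 0],
  [0, 0, -0.007, 0, 0, 0],
  [0, 0, -0.007, 0, 0, 0],
])

```text
time: 34.2
eef_pos: [0.4296, 0.3006, 0.1968]
tool_rot: [-0.043, 0.999, 0.0, -0.0]
force: [0.3, 0.2, -0.0]
gripper_width: 0.0111
finger_force: 58.4
```

Call:
servo_tool([
  [0, 0, -0.001, 0, 0, 0],
  [0, 0, -0.002, 0, 0, 0],
  [0, 0, -0.002, 0, 0, 0],
])

```text
time: 34.5
eef_pos: [0.4296, 0.3006, 0.1961]
tool_rot: [-0.043, 0.999, 0.0, 0.0]
force: [-0.7, -0.2, 6.1]
gripper_width: 0.0111
finger_force: 61.2
```

Call:
servo_tool([
  [0, 0, 0, 0, 0, 0],
  [0, 0, 0, 0, 0, 0],
  [0, 0, 0, 0, 0, 0],
  [0, 0, 0.01, 0, 0, 0],
  [0, 0, 0.03, 0, 0, 0],
], fingers=-0.4)

```text
time: 35.0
eef_pos: [0.4295, 0.3005, 0.2138]
tool_rot: [-0.043, 0.999, -0.0, -0.001]
force: [-0.3, -0.3, -0.2]
gripper_width: 0.0258
finger_force: 0.0
```

Call:
servo_tool([
  [0, 0, 0.05, 0, 0, 0],
  [0, 0, 0.1, 0, 0, 0],
  [0, 0, 0.17, 0, 0, 0],
  [0, 0, 0.24, 0, 0, 0],
  [0, 0, 0.31, 0, 0, 0],
])

```text
time: 35.5
eef_pos: [0.429, 0.3003, 0.4026]
tool_rot: [-0.043, 0.999, 0.0, 0.0]
force: [0.6, 0.7, -0.3]
gripper_width: 0.0255
finger_force: 0.0
```

Call:
servo_tool([
  [0.03, -0.35, 0, 0, 0, -0.8],
  [0.03, -0.35, 0, 0, 0, -0.8],
  [0.03, -0.35, 0, 0, 0, -0.8],
  [0.03, -0.35, 0, 0, 0, -0.8],
  [0.03, -0.35, 0, 0, 0, -0.8],
], fingers=1)

```text
time: 36.0
eef_pos: [0.4473, 0.0871, 0.4008]
tool_rot: [0.272, 0.962, -0.0, 0.001]
force: [1.0, 0.1, 0.4]
gripper_width: 0.0853
finger_force: 0.0
```

Call:
servo_tool([
  [0, -0.095, 0, 0, 0, -0.6],
  [0, -0.095, 0, 0, 0, -0.6],
  [0, -0.095, 0, 0, 0, -0.9],
  [0, -0.095, 0, 0, 0, -0.9],
  [0, -0.095, 0, 0, 0, -0.9],
])

```text
time: 36.5
eef_pos: [0.4474, 0.0338, 0.4005]
tool_rot: [0.587, 0.81, 0.0, 0.0]
force: [0.5, 0.3, 0.3]
gripper_width: 0.0852
finger_force: 0.0
```

Run:
```python
from h import *
np.set_printoptions(precision=4,suppress=True)
st=bot.get_state(); p=st["eef_pos"]; print(p,st["tool_rot"])
T={n:imaging.camera(n) for n in("side","top")}
for n in T: cv2.imwrite(f"{n}18.png",T[n])
H=hsv(T["top"]); m=(H[...,1]<90)&(H[...,2]>110)
for q in range(172,236,2): print(q,"".join("#" if a else "." for a in m[q,60:170]))
r=np.zeros(H.shape[:2],bool); r[172:236,87:104]=1
c=max(blobs(((H[...,1]<110)&(H[...,2]>80)&r),5),key=len); a=c[c[:,1].argmin()],c[c[:,1].argmax()]; print(a,plane("top",a,.027), cv2.fitLine((plane("top",c,.027)*1000).astype(np.float32),cv2.DIST_HUBER,0,.01,.01).ravel())
Hs=hsv(T["side"]); r=np.zeros(H.shape[:2],bool); r[269:292,295:375]=1
c=max(blobs((Hs[...,1]<60)&(Hs[...,2]>110)&r,5),key=len); a=c[c[:,0].argmin()],c[c[:,0].argmax()]; print(a,plane("side",a,.027), cv2.fitLine((plane("side",c,.027)*1000).astype(np.float32),cv2.DIST_HUBER,0,.01,.01).ravel())
b=(Hs[...,0]>95)&(Hs[...,0]<120)&(Hs[...,1]>90)&(np.arange(512)>300)
c=max(blobs(b,20),key=len); print("cup",c.min(0),c.max(0))
print("nut",[ (q.mean(0)) for q in blobs((H[...,1]<90)&(H[...,2]>170)&(np.arange(512)>194)&(np.arange(512)<207)&(np.arange(384)[:,None]>211)&(np.arange(384)[:,None]<226),2)])
```

```text
[0.4474 0.0338 0.4005] [0.587  0.8096 0.0003 0.0003]
172 .................................................................................................########.##.#
174 ....................................................................................#..#..........############
176 ..................................................................................................############
178 ...................................................................................................###########
180 ....................................................................................................##########
182 .................................................................................#....................########
184 ....................................................................................#..................#######
186 .........................................................................................................#####
188 ...........................................................................................................###
190 ........
[... 2239 characters left out ...]
..#.............................................
230 ..............................................#####...........................................................
232 ..............................................#####...........................................................
234 ..............................................#####...........................................................
(array([ 87, 205], dtype=int32), array([ 87, 222], dtype=int32)) [[0.4895 0.3652]
 [0.4423 0.3589]] [  0.9686   0.2486 464.2417 354.8663]
(array([303, 286], dtype=int32), array([343, 279], dtype=int32)) [[0.5342 0.3055]
 [0.4517 0.3041]] [  0.9905   0.1376 481.8727 303.7885]
cup [340 285] [366 311]
nut []
```

Run:
```python
from h import *
np.set_printoptions(precision=4,suppress=True)
im=cv2.imread("top18.png");H=hsv(im); m=(H[...,1]<90)&(H[...,2]>110)
rows=[(np.nonzero(m[r,100:118])[0].mean()+100,r,m[r,100:118].sum()) for r in range(186,246) if m[r,100:118].any()]
a=np.array(rows); print(a[[0,1,-2,-1]]); k=np.polyfit(a[:,1],a[:,0],1)
e=plane("top",[[np.polyval(k,r),r] for r in(a[0,1]-.5,a[:,1].mean(),a[-1,1]+.5)],.027); print("spoon",e,"yaw",np.arctan2(*(e[0]-e[2])[::-1]))
s=m&(np.arange(512)>119)&(np.arange(512)<166); s[:190]=0;s[236:]=0
print("saucer centre used top: .4773,.2093 ; cup .4632,.3595")
d=np.array([.4632-.4773,.3595-.2093]); print("level of spoon along dir", (e[1]-[.4773,.2093])@d/np.linalg.norm(d), np.linalg.norm(d), "off", (e[1]-[.4773,.2093])@[.9964,.085])
h=H; b=((h[...,0]>95)&(h[...,0]<120)&(h[...,1]>90)); b[:,110:]=0
c=max(blobs(b,20),key=len); print("cup",c.min(0),c.max(0),rnd("top",c,.07,.0235))
n=(H[...,1]<110)&(H[...,2]>150); n[:, :190]=0; n[:,215:]=0; n[:208]=0; n[230:]=0
for q in blobs(n,1): print("nut?",q.mean(0),plane("top",[q.mean(0)],.163))
# board edges
B=((H[...,0]>=12)&(H[...,0]<24)&(H[...,1]>80)&(H[...,2]>150)); 
print([ (c0,np.nonzero(B[150:200,c0])[0][:1]+150) for c0 in range(65,170,15)])
for c0 in (70,85,100,115,130,150,165): print(c0,[int(x) for x in H[232:244,c0,2]])
```

```text
[[108.  190.    3. ]
 [108.5 191.    6. ]
 [108.  235.    5. ]
 [108.  236.    5. ]]
spoon [[0.5363 0.3118]
 [0.4703 0.3045]
 [0.4058 0.2974]] yaw 0.10928074769446013
saucer centre used top: .4773,.2093 ; cup .4632,.3595
level of spoon along dir 0.09545316784605547 0.1508603659017172 off 0.0011262130457247582
cup [ 81 209] [ 94 221] (array([0.4511, 0.3325]), np.float64(0.03883212528201876))
nut? [197.2593 222.2222] [[0.4366 0.0399]]
[(65, array([164])), (80, array([151])), (95, array([152])), (110, array([152])), (125, array([153])), (140, array([153])), (155, array([154]))]
70 [254, 253, 254, 254, 254, 254, 249, 124, 131, 142, 140, 130]
85 [251, 251, 251, 251, 254, 254, 224, 179, 227, 226, 219, 225]
100 [253, 254, 254, 254, 254, 253, 173, 205, 223, 222, 228, 241]
115 [254, 254, 253, 253, 254, 251, 156, 199, 224, 225, 187, 150]
130 [113, 110, 112, 109, 109, 111, 110, 109, 108, 108, 110, 110]
150 [102, 100, 99, 99, 103, 98, 100, 99, 100, 103, 99, 99]
165 [91, 88, 88, 89, 87, 90, 86, 87, 91, 90, 88, 88]
```

Call:
servo_tool([
  [-0.001, 0, -0.05, 0, 0, 0],
  [-0.001, 0, -0.1, 0, 0, 0],
  [-0.001, 0, -0.15, 0, 0, 0],
  [-0.001, 0, -0.175, 0, 0, 0],
  [-0.001, 0, -0.185, 0, 0, 0],
])

```text
time: 37.1
eef_pos: [0.4469, 0.0339, 0.2878]
tool_rot: [0.583, 0.812, -0.0, -0.001]
force: [0.4, -0.6, 1.1]
gripper_width: 0.0855
finger_force: 0.0
```

Call:
servo_tool([
  [0, 0, 0, 0, 0, 0],
  [0, 0, 0, 0, 0, 0],
  [0, 0, 0, 0, 0, 0],
  [0, 0, 0, 0, 0, 0],
  [0, 0, 0, 0, 0, 0],
], fingers=-1)

```text
time: 37.6
eef_pos: [0.4472, 0.0336, 0.2901]
tool_rot: [0.585, 0.811, 0.001, 0.001]
force: [-1.5, -1.6, 8.5]
gripper_width: 0.0454
finger_force: 59.9
```

Call:
servo_tool([
  [0, 0, 0, 0, 0, 0],
  [0, 0, 0, 0, 0, 0],
  [0, 0, 0, 0, 0, 0],
])

```text
time: 37.9
eef_pos: [0.4472, 0.0336, 0.2901]
tool_rot: [0.585, 0.811, 0.001, 0.001]
force: [-1.5, -2.3, 9.4]
gripper_width: 0.0456
finger_force: 59.9
```

Call:
servo_tool([
  [0, 0, 0.02, 0, 0, 0],
  [0, 0, 0.07, 0, 0, 0],
  [0, 0, 0.13, 0, 0, 0],
  [0, 0, 0.18, 0, 0, 0],
  [0, 0, 0.21, 0, 0, 0],
])

```text
time: 38.4
eef_pos: [0.4467, 0.0336, 0.4178]
tool_rot: [0.585, 0.811, 0.001, 0.002]
force: [0.7, -0.3, -1.4]
gripper_width: 0.0454
finger_force: 61.9
```

Call:
servo_tool([
  [0, 0.04, 0, 0, 0, 0],
  [0, 0.1, 0, 0, 0, 0],
  [0.01, 0.17, 0, 0, 0, 0],
  [0.03, 0.24, 0, 0, 0, 0],
  [0.06, 0.31, 0, 0, 0, 0],
])

```text
time: 38.9
eef_pos: [0.4824, 0.2213, 0.4159]
tool_rot: [0.585, 0.811, 0.001, 0.0]
force: [1.4, -0.2, -1.7]
gripper_width: 0.0457
finger_force: 61.9
```

Call:
servo_tool([
  [0.03, 0.06, 0, 0, 0, 0],
  [0.06, 0.12, 0, 0, 0, 0],
  [0.085, 0.18, -0.01, 0, 0, 0],
  [0.1, 0.23, -0.03, 0, 0, 0],
  [0.107, 0.249, -0.06, 0, 0, 0],
])

```text
time: 39.4
eef_pos: [0.5474, 0.3714, 0.3795]
tool_rot: [0.584, 0.812, 0.001, 0.001]
force: [0.0, -0.3, -1.9]
gripper_width: 0.0455
finger_force: 61.9
```

Call:
servo_tool([
  [0, 0, 0, 0, 0, 0],
  [0, 0, 0, 0, 0, 0],
  [0, 0, 0, 0, 0, 0],
])

```text
time: 39.7
eef_pos: [0.5471, 0.3682, 0.3802]
tool_rot: [0.585, 0.811, 0.001, 0.0]
force: [0.4, -0.1, -0.7]
gripper_width: 0.0455
finger_force: 61.9
```

Run:
```python
from h import *
np.set_printoptions(precision=4,suppress=True)
st=bot.get_state(); p=st["eef_pos"]; print(p,st["tool_rot"],st["gripper_width"])
im=imaging.camera("side"); cv2.imwrite("side19.png",im); imt=imaging.camera("top"); cv2.imwrite("top19.png",imt)
b=p[2]-.2901; print(b,proj("side",[[*p[:2],b],[*p[:2],b+.137],[p[0]+.029,p[1],b],[p[0]-.029,p[1],b]]))
H=hsv(im); 
for r in range(236,290,3): print(r,"".join("%d"%min(9,int(x)//28) for x in H[r,265:350,2]), )
```

```text
[0.5471 0.3682 0.3802] [0.585  0.811  0.0007 0.0004] 0.0454520620922956
0.09009078670622156 [[311.4295 282.9183]
 [318.4621 212.0904]
 [294.9178 285.5897]
 [327.6455 280.304 ]]
236 5566666554444433334455545555566764467876433333334445555555556666555566666544444444444
239 5566666667666777666555555566666653212344333333333444444444455555556666666665544444444
242 7777777777777776544455566666666654211112233333333444444444455555688888876666655444444
245 7777777777777776544456776666665544211112233333333444444445555556788888888866666654444
248 7777777777777777654458888776666554421123333333344444455555555557888888888888666666554
251 7777777777777777754446888888876554554333333334444544555555555567888888888888876666655
254 7777777777777777765443578888888887554333334444455555565556666667788888888888888876666
257 7777777777777777776543334688888888754333344444555556666666666666788888888888888888776
260 7777777777777777777765433333467887433334444555556666666666666666788888888888888888888
263 7777777777777777777776666544333333333344455555566666666666666666788887777777888888888
266 6777777777777777777777766666655543333444455555566666666666666766666677777788888888876
269 4577777777777777777777777766666543334444555555566666666666666766666667778888888876545
272 4444567777777777777777777666555543334444455555566666666666666766667778888888887544445
275 4444444444556677777777666666655433333344445555566666666666666666678888888888886433445
278 4444444444444445566667766666654333333334444555555566666666666656788777778888864333445
281 4434444444444444444456676666654444443333444444555555555555555566765556777777543333444
284 4444444444444444444444455666654345555555444444455555555555666677655455566776433333344
287 4444444444444444444444444444554433445566667666666667766777777776544444444444333454334
```

Call:
servo_tool([
  [0, 0.001, -0.03, 0, 0, 0],
  [0, 0.001, -0.065, 0, 0, 0],
  [0, 0.001, -0.09, 0, 0, 0],
  [0, 0.001, -0.103, 0, 0, 0],
  [0, 0.001, -0.108, 0, 0, 0],
])

```text
time: 40.3
eef_pos: [0.5473, 0.3694, 0.3136]
tool_rot: [0.585, 0.811, -0.0, -0.0]
force: [-0.3, 0.1, -1.3]
gripper_width: 0.0454
finger_force: 61.9
```

Call:
servo_tool([
  [0, 0, -0.001, 0, 0, 0],
  [0, 0, -0.003, 0, 0, 0],
  [0, 0, -0.005, 0, 0, 0],
  [0, 0, -0.006, 0, 0, 0],
  [0, 0, -0.006, 0, 0, 0],
])

```text
time: 40.8
eef_pos: [0.5473, 0.3697, 0.3123]
tool_rot: [0.585, 0.811, 0.001, 0.001]
force: [-2.7, -1.5, 9.6]
gripper_width: 0.0453
finger_force: 62.9
```

Call:
servo_tool([
  [0, 0, 0.001, 0, 0, 0],
  [0, 0, 0.001, 0, 0, 0],
  [0, 0, 0.001, 0, 0, 0],
  [0, 0, 0.001, 0, 0, 0],
  [0, 0, 0.001, 0, 0, 0],
], fingers=1)

```text
time: 41.3
eef_pos: [0.5472, 0.3696, 0.3108]
tool_rot: [0.585, 0.811, -0.0, -0.0]
force: [0.7, -0.1, -0.5]
gripper_width: 0.0853
finger_force: 0.0
```

Call:
servo_tool([
  [0, 0, 0.03, 0, 0, 0],
  [0, 0, 0.08, 0, 0, 0],
  [0, 0, 0.13, 0, 0, 0],
  [0, 0, 0.17, 0, 0, 0],
  [0, 0, 0.18, 0, 0, 0],
])

```text
time: 41.8
eef_pos: [0.5472, 0.3696, 0.4217]
tool_rot: [0.585, 0.811, 0.002, 0.001]
force: [0.4, 0.7, -0.7]
gripper_width: 0.0856
finger_force: 0.0
```

Call:
servo_tool([
  [-0.15, -0.35, 0, 0, 0, 0],
  [-0.15, -0.35, 0, 0, 0, 0],
  [-0.15, -0.35, 0, 0, 0, 0],
  [-0.15, -0.35, 0, 0, 0, 0],
  [-0.15, -0.35, 0, 0, 0, 0],
])

```text
time: 42.3
eef_pos: [0.4555, 0.1573, 0.4182]
tool_rot: [0.585, 0.811, -0.001, -0.0]
force: [0.4, 0.7, -0.4]
gripper_width: 0.0855
finger_force: 0.0
```

Call:
servo_tool([
  [0, -0.4, 0, 0, 0, 0],
  [0, -0.4, 0, 0, 0, 0],
  [0, -0.4, 0, 0, 0, 0],
  [0, -0.4, 0, 0, 0, 0],
  [0, -0.4, 0, 0, 0, 0],
])

```text
time: 42.8
eef_pos: [0.4567, -0.0828, 0.4182]
tool_rot: [0.585, 0.811, -0.0, -0.0]
force: [1.2, 0.1, 0.1]
gripper_width: 0.0853
finger_force: 0.0
```

Run:
```python
from h import *
np.set_printoptions(precision=4,suppress=True)
st=bot.get_state(); print(st["eef_pos"],st["time"])
T={n:imaging.camera(n) for n in("side","top")}
for n in T: cv2.imwrite(f"{n}20.png",T[n])
cv2.imwrite("pics/c20.png",np.hstack([cv2.resize(T["side"][180:330,260:400],(420,450),interpolation=cv2.INTER_CUBIC),cv2.resize(T["top"][135:255,50:150],(375,450),interpolation=cv2.INTER_CUBIC)]))
print(proj("top",[[.5463,.3682,.187],[.464,.3605,.1115]]),proj("side",[[.5473,.3697,.022],[.5473,.3697,.187]]))
```

```text
[ 0.4567 -0.0828  0.4182] 42.8
[[ 66.2037 169.3015]
 [ 76.0754 208.2866]] [[308.6649 313.9585]
 [316.504  234.8628]]
```

View pics/c20.png

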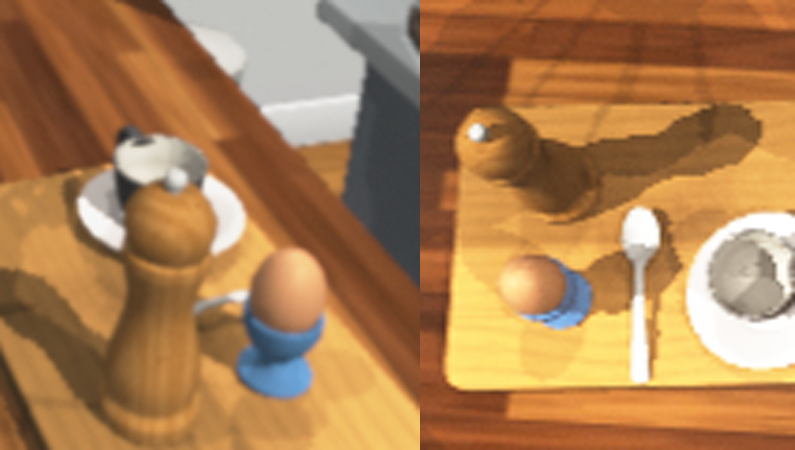

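```bash
python3 -c "
from plant import bot
print(bot.close_job())"
```

```text
the job is handed in; nothing more can be done
None
```

The breakfast is laid as asked and handed in at about 43 s, but while I lowered the gripper for the teaspoon the fingertips hit the worktop and the wrist reading reached 152.9 N, over the 120 N limit, so the run may be judged failed for that. By my camera measurements the pieces stand within about 3 mm of their intended places.

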